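# Hang a heating manifold on its two hook brackets

### The arm

A 6-joint arm with a two-finger parallel gripper is mounted at the origin on the work surface. World frame = base frame: x ahead of the robot, y to its left, z up, the work surface at z = 0. Lengths are in mm, angles in degrees, forces in N, time in s.
With the tool pointing down it reaches from about 350 to 850 mm from the base axis. Payload 8.1 kg.
Tool frame: the origin (TCP) lies on the mounting face of the last link; the fingertips stand 173 mm ahead of it and the grasp point (between the pads) lies 155 mm ahead of it; z points along the fingers, y is the direction in which the jaws open and shut (so a half turn about z gives the same grasp; the last joint's range is limited). The gripper opens to 85 mm and grips with 20 to 120 N. Pads are 22 mm wide; open, the fingers measure 114 mm over their backs; the gripper's body (76 mm by 85 mm) begins 54 mm behind the grasp point. The pads swing forward as they close: fully open they stand 13 mm farther back than shut.
Start: joints at [-4.893, 7.471, 85.268, -0, 87.261, -4.893], TCP at [600.006, 0.022, 404.692] pointing down, gripper open.
Joint ranges: [-169.43, 169.43], [-51.17, 129.36], [1.28, 143.12], [-76.62, 256.62], [0, 156.53], [-152.29, 152.29]. Speed limits (degrees/s): [136.94, 136.94, 159.86, 180, 180, 180].

### API

Orientations are given as [roll, pitch, yaw] about the fixed x, y, z axes, in that order (R = Rz(yaw) Ry(pitch) Rx(roll)).
In Python, from bench import * gives the robot as it stands.
- The arm moves only by the shell command python3 -m jog 'ROWS' [FORCE]. ROWS is JSON, a list of rows, each an object of numbers: "tx", "ty", "tz": the shift along the tool's x, y, z as a fraction of full scale; "ax", "ay", "az": the turn, a rotation vector about the tool's x, y, z as a fraction of full scale; "hand": the opening, from 0 (shut) to 1 (fully open). A call has 1 to 5 rows; each row is the pose to reach, as a shift and turn from the pose commanded when the call began, along the tool's axes at that moment; what a row does not reach only later rows make up. Full scale, the value 1, is 150 mm for a shift and 45 degrees for a turn. A row lasts 1/12 s, in which the tool goes at most 41.7 mm and 7.16 degrees, less where a joint would pass 70% of its speed; a pose out of reach is approached as far as the arm can. A call with a number of a shift or a turn outside -1 to 1 is refused whole. A call with a gripper value outside its range is refused whole. The fingers move at their own pace and stop on an object; FORCE is the grip in N (left out, the last holds). Time passes only in rows, so rows that repeat a pose let the fingers close. It gives the time, the measured TCP pose, the force and the opening at its end, in the units of the state.
- sense(): the state, without advancing time (a new reading comes with each control period).
- snapshot(name): name is "scene" or "side" or "wrist"; returns a dict with "pixels" (384x512x3 uint8, red, green, blue), "z_map" (384x512 float32, mm along the optical axis (not along the pixel's ray), 0 where there is no reading), "intrinsics" (3x3 intrinsics, pixels), "D" ([k1, k2, p1, p2, k3] as OpenCV has them; the pictures are not rectified), "R" (3x3) and "t" (3): a world point X has camera coordinates R X + t. Camera axes: x right, y down, z forward; pixel columns grow to the right and rows downward; lengths in mm; the calibration is good to about 2 mm. A picture is of the moment at which its call begins.
- hand_in(): hands the job in, once; it reports no verdict.
The state is a dict: "time": time; "joint_pos": joint angles; "qd": joint speeds; "joint_efforts": joint torques, N m; "tool_pos": TCP position; "tcp_rot": TCP orientation; "ft_force": force on the tool from outside, world axes, zero at the start; "wrist_torque": the same for the moment, N m; "finger_gap": finger opening in mm.
Only numpy, scipy, OpenCV 4.12 (cv2) and the standard library are available. Lean on these libraries where they do the work, as an engineer would, in place of code of your own. Each camera call takes 0.05 s, during which the arm holds its last target.

### The job

Lift the brass manifold out of its carton insert and hang it by its tube on both hooks of the grey counter stand, outlets down and the red-handled valve on the left as it lies now, pressing it down by feel until both blue spring catches have snapped back over the tube. Keep hold of it until you have checked that both sides are fully home and caught, then let go; never drop it in or force it, as the hooks and catches bend and crack. Leave the other goods on the counter where they are.

Things in the scene. Friction and masses are not known exactly. Their poses are not given: they have to be found in the camera images.
- manifold: Brass tube, 30 mm diameter, 284 mm long, along its y; origin on the tube axis, mid length; z up. Four capped outlets (23 mm diameter, y = -75, -25, 25, 75) hang to 48 mm below the axis. At +y a steel valve (40 mm diameter, y = 142 to 192, red handle to 35 mm above the axis), at -y a plug (38 mm diameter, to y = -162). 0.6 to 0.9 kg, balances at y = +19: grip across its bare top there.
- tube_l (a point): Point on the tube axis 110 mm from the manifold's origin towards the valve (+y): the part of the tube that belongs in the left hook.
- tube_r (a point): Point on the tube axis 110 mm from the manifold's origin towards the plug (-y): the part that belongs in the right hook.
- stand: Grey stand, fixed: foot plate 185 x 320 mm, two posts 198 mm high. Origin on the counter below the middle between the two hooks, x towards the posts, y along the hung tube to the left hook. A crossbar on the posts, 74 mm behind the tube's place, carries two steel J-hooks, 18 mm wide, 220 mm apart, mouths up. Lip tips and catch ears are highest, 36 mm above a seated tube's axis.
- hook_l_mid (a point): Axis of a tube seated in the left (+y) hook, if the crossbar is at mid height: 150 mm over the counter, axes as the stand's. True sideways. In height the crossbar was clamped by hand up to 20 mm higher or lower, and each hook a further 1.5 mm: not measured, to be felt. The hook has a level seat, flared lip in front (-x), stop behind; its mouth is 33 mm wide.
- hook_r_mid (a point): The same for the right (-y) hook, 220 mm from the left one.
- catch_l (a joint): Blue spring catch behind the left hook's mouth, its nose over the tube. 0 = closed; the tube coming down swings it down and back to 0.35 rad. Met about 28 mm above the seat, it snaps back to 0 only in the last 2 mm. Takes 6 to 10 N on each hook, the weight included (weight alone is seldom enough), and pushes the tube against the lip. The seat under it is rigid; the hooks bear 35 N in all.
- catch_r (a joint): The same for the right hook.
- carton: Brown carton insert, fixed, 150 x 290 mm, origin under its centre on the counter, y along the tube; two notched supports at y = -118 and +118, up to 84 mm high, hold the tube with its axis 85 mm over the counter; its middle is open.
- paste_jar: White jar of sealing paste, yellow label, red cap, 62 mm diameter, 75 mm high; origin under its centre. Not to be moved.
- coupling: Brass coupling standing on end, 46 mm diameter, 60 mm high; origin under its centre. Not to be moved.
- washer_bowl: White bowl, 110 mm diameter, 50 mm high; origin under its centre. Not to be moved.

How it is judged (in metres and radians):
On the way:
1. both sides are home and both catches have closed over the tube while the fingers still hold the manifold (contact force between the fingers and manifold above 2 N and contact force between manifold and stand above 2 N and value of joint each of catch_l, catch_r below 0.04 rad and z of tube_l in the frame of hook_l_mid between -0.024 and 0.024 m and horizontal distance between tube_l and hook_l_mid below 0.018 m and z of tube_r in the frame of hook_r_mid between -0.024 and 0.024 m and horizontal distance between tube_r and hook_r_mid below 0.018 m and angle between manifold's own z axis and vertical below 0.3 rad and angle between manifold's own y axis and vertical between 1.51 and 1.63 rad), for 0.2 s.
At the end, for the whole second after the job is handed in: The manifold hangs at rest and let go in both hooks: both catches closed over it (below 0.04 rad), tube points within 18 mm sideways and 24 mm in height of the hooks' mid points (they cover every clamped height), tube level within 0.06 rad, outlets down within 0.3 rad (value of joint each of catch_l, catch_r below 0.04 rad and z of tube_l in the frame of hook_l_mid between -0.024 and 0.024 m and horizontal distance between tube_l and hook_l_mid below 0.018 m and z of tube_r in the frame of hook_r_mid between -0.024 and 0.024 m and horizontal distance between tube_r and hook_r_mid below 0.018 m and angle between manifold's own z axis and vertical below 0.3 rad and angle between manifold's own y axis and vertical between 1.51 and 1.63 rad and linear speed of manifold below 0.02 m/s and angular speed of manifold below 0.3 rad/s); the robot touches nothing.
It fails at once if the manifold is forced or dropped onto the stand (contact force between manifold and stand above 35 N).
It fails at once if the jar, the coupling or the bowl is pushed away (distance of any of paste_jar, coupling, washer_bowl from where it was at the start of the episode above 0.03 m).
It also fails if it takes over 54 s, if anything falls off the work surface, if the arm or the gripper's body presses on something with over 40 N, if the wrist force passes 120 N, or if a joint passes its speed limit or range.

## Working session

There is one attempt and no reset: what is moved stays moved. The work goes in short steps, Python scripts to look and compute and a shell command to move; the robot and the scene stay as the last step left them, time stands still between calls to the robot, and variables do not carry over. Pictures are saved under pics/ and viewed, and the job is handed in when it is done.

```bash
ls; mkdir -p pics
python3 - <<'E'
from bench import *
import cv2, numpy as np, pickle
print(sense())
d={}
for n in ["scene","side","wrist"]:
    s=snapshot(n); d[n]=s
    cv2.imwrite(f"pics/{n}0.png",s["pixels"][:,:,::-1])
    print(n,s["intrinsics"].tolist(),s["D"],s["R"].tolist(),s["t"])
pickle.dump(d,open("snap0.pkl","wb"))
E
```

```text
pics
{'time': 0.0, 'joint_pos': array([-4.89452336e+00,  7.51564979e+00,  8.53310086e+01, -6.52554060e-04,
        8.72624724e+01, -4.89479521e+00]), 'qd': array([ 0.03481793, -0.00615538,  0.05966502, -0.10031762, -0.10044466,
       -0.08469614]), 'joint_efforts': array([-1.90700346e-03, -5.69404185e+01, -5.00557995e+01, -2.19391650e-04,
        1.44415747e-02,  7.24149572e-05]), 'tool_pos': array([5.99759700e+02, 2.54060347e-02, 4.03621913e+02]), 'tcp_rot': array([-1.79891212e+02, -8.66236083e-03,  9.00002954e+01]), 'ft_force': array([ 0.1085204 ,  0.68950077, -0.02004291]), 'wrist_torque': array([-0.01523381,  0.01183658,  0.03965462]), 'finger_gap': 85.12811159519745}
scene [[466.96141878291917, 0.0, 247.21250314054035], [0.0, 466.96141878291917, 193.83472710239025], [0.0, 0.0, 1.0]] [-0.02988817  0.          0.          0.          0.        ] [[0.6077804941307582, 0.7940764812816782, 0.006738904175018298], [0.6754982145761534, -0.5125227223657384, -0.5301156677209616], [-0.4174985425826063, 0.3267460802123275, -0.8478985587953782]] [-352.66969514 -317.79597221 1511.11749468]
side [[389.3256141628691, 0.0, 257.7094606790626], [0.0, 389.3256141628691, 190.17716798117957], [0.0, 0.0, 1.0]] [-0.03417268  0.          0.          0.          0.        ] [[-0.9968333517122546, -0.07939390375458374, -0.004458358523087273], [-0.048778813657615015, 0.6547979847388954, -0.7542282323806482], [0.06280044786678, -0.7516223834003944, -0.6565972102584983]] [ 577.79379034   98.38947764 1349.18726165]
wrist [[318.87370104435956, 0.0, 256.70358445663976], [0.0, 318.87370104435956, 195.47794789699356], [0.0, 0.0, 1.0]] [-0.0105644  0.         0.         0.         0.       ] [[0.9999983706422844, 0.000122418298498434, -0.0018010348521343073], [0.000688318035471537, -0.9481810940254195, 0.31772966363095934], [-0.0016688112716704512, -0.31773038562045136, -0.9481796333619598]] [-598.76048272  -40.70771174  381.65458049]
```

View pics/scene0.png

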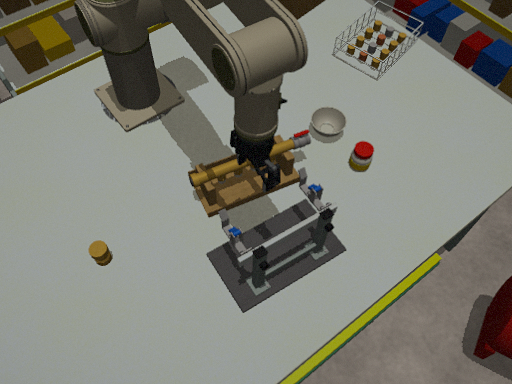

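View pics/side0.png

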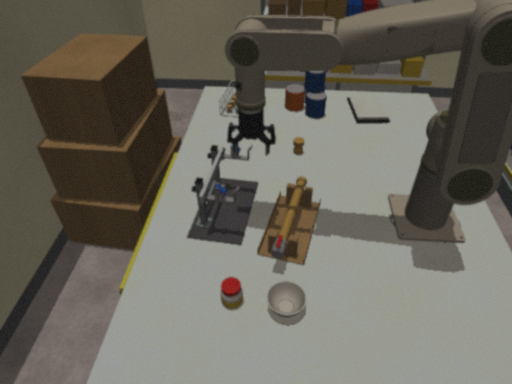

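View pics/wrist0.png

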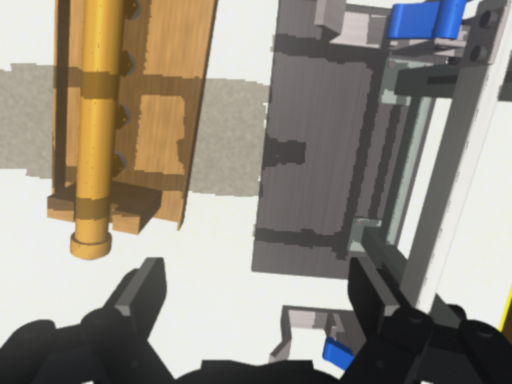

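```bash
cat > h.py <<'E'
import numpy as np, cv2, pickle
def cloud(s):
    K=np.array(s["intrinsics"]);D=np.array(s["D"],float);R=np.array(s["R"]);t=np.array(s["t"])
    z=s["z_map"].astype(float);h,w=z.shape
    u,v=np.meshgrid(np.arange(w),np.arange(h))
    p=cv2.undistortPoints(np.stack([u.ravel(),v.ravel()],1).astype(np.float64)[:,None],K,D)[:,0]
    X=np.c_[p*z.reshape(-1,1),z.ravel()]
    W=(X-t)@R
    W[z.ravel()==0]=np.nan
    return W.reshape(h,w,3)
def proj(s,P):
    K=np.array(s["intrinsics"]);D=np.array(s["D"],float);R=np.array(s["R"]);t=np.array(s["t"])
    return cv2.projectPoints(np.atleast_2d(P).astype(float),cv2.Rodrigues(R)[0],t.astype(float),K,D)[0][:,0]
def hsv(s): return cv2.cvtColor(s["pixels"],cv2.COLOR_RGB2HSV)
E
python3 - <<'E'
from h import *
d=pickle.load(open("snap0.pkl","rb"))
for n in d:
    W=cloud(d[n]);H=hsv(d[n])
    print(n)
    # brass points height 80..110
    for nm,(a,b,smin,vmin),(z0,z1) in [("brass",(15,32,150,90),(86,104)),("blue",(100,125,150,60),(100,240)),("red",(0,6,150,80),(20,200))]:
        m=(H[...,0]>=a)&(H[...,0]<=b)&(H[...,1]>smin)&(H[...,2]>vmin)&(W[...,2]>z0)&(W[...,2]<z1)&(W[...,0]>300)&(W[...,0]<900)&(abs(W[...,1])<300)
        P=W[m]
        if len(P)<10: print(nm,len(P));continue
        print(nm,len(P),"min",np.percentile(P,2,axis=0).round(1),"med",np.median(P,axis=0).round(1),"max",np.percentile(P,98,axis=0).round(1))
        if nm=="brass":
            c=P[:,:2].mean(0);u,s_,vt=np.linalg.svd(P[:,:2]-c,full_matrices=False)
            print("dir",vt[0],"yaw of y axis",np.degrees(np.arctan2(-vt[0][0]*np.sign(vt[0][1]),abs(vt[0][1]))))
    m=(W[...,2]>-15)&(W[...,2]<15)
    print("table z med",np.median(W[...,2][m]))
E
```

```text
scene
brass 610 min [429.1 -70.   88.4] med [459.   26.9  97.9] max [503.3 214.  102.9]
dir [-0.2120349  -0.97726209] yaw of y axis -12.241629503779478
blue 112 min [ 653.9 -111.6  184.4] med [677.4 -98.1 200.9] max [700.4 121.  207. ]
red 50 min [492.9 226.1 102.6] med [502.5 242.8 119.5] max [509.6 262.5 123.2]
table z med 0.5063138190037165
side
brass 172 min [432.6 -56.2  92.5] med [465.5 102.7  98.4] max [492.4 202.8 102.8]
dir [0.20776788 0.97817816] yaw of y axis -11.99157658149782
blue 35 min [665.3  38.6 184. ] med [680.5 114.1 191.2] max [695.2 124.3 204.9]
red 36 min [492.8 227.5 115.5] med [498.6 244.5 118.8] max [506.1 264.9 121.4]
table z med 0.9414248746361433
wrist
brass 7822 min [435.5 -45.   87.4] med [465.5  72.4  98.3] max [489.2 145.2 101.1]
dir [-0.22002225 -0.97549485] yaw of y axis -12.710339899103271
blue 3024 min [ 651.2 -107.1  184.9] med [681.6 113.8 193.7] max [696.  123.3 204.4]
red 0
table z med 1.5277265010998844
```

```bash
cat > fit.py <<'E'
from h import *
from scipy.optimize import least_squares
def fit_tube(P,r=15.,x0=(460,0,-12,0,85)):
    # P pts on upper tube; axis: point (x0,0,z) dir by yaw,pitch
    def res(q):
        yaw,pit=np.radians(q[1]),np.radians(q[3])
        d=np.array([-np.sin(yaw)*np.cos(pit),np.cos(yaw)*np.cos(pit),np.sin(pit)])
        v=P-np.array([q[0],40,q[2]])
        return np.linalg.norm(v-np.outer(v@d,d),axis=1)-r
    o=least_squares(res,[460,-12,85,0],loss="soft_l1")
    return o.x,np.sqrt(np.mean(o.fun**2))
E
python3 - <<'E'
from fit import *
d=pickle.load(open("snap0.pkl","rb"))
for n in d:
    W=cloud(d[n]);H=hsv(d[n])
    m=(H[...,0]>=15)&(H[...,0]<=32)&(H[...,1]>150)&(H[...,2]>60)&(W[...,2]>86)&(W[...,2]<104)&(W[...,0]>400)&(W[...,0]<530)&(W[...,1]>-60)&(W[...,1]<170)
    print(n,fit_tube(W[m]),m.sum())
# top-down map merged
for n in ["scene","wrist","side"]:
    W=cloud(d[n]).reshape(-1,3);C=d[n]["pixels"].reshape(-1,3)
    img=np.zeros((600,500,3),np.uint8)
    k=np.isfinite(W[:,0])&(W[:,2]<330 if n!="wrist" else W[:,2]<230)
    W=W[k];C=C[k];o=np.argsort(W[:,2]);W=W[o];C=C[o]
    # rows: -y down ; cols: x from 380 to 880
    u=((W[:,0]-380)).astype(int);v=((280-W[:,1])).astype(int)
    ok=(u>=0)&(u<499)&(v>=0)&(v<599)
    for a,b,c in zip(u[ok],v[ok],C[ok]): img[b:b+2,a:a+2]=c[::-1]
    cv2.imwrite(f"pics/top_{n}.png",img)
E
```

```text
scene (array([ 4.55823212e+02, -1.22211948e+01,  8.50562971e+01, -4.78820628e-02]), np.float64(2.3224471511655174)) 507
side (array([ 4.54889833e+02, -1.23604373e+01,  8.48417136e+01, -1.74577636e-01]), np.float64(1.5922657159137208)) 149
wrist (array([ 4.54557398e+02, -1.20823786e+01,  8.51916334e+01,  4.33025067e-02]), np.float64(0.6701835026510605)) 7840
```

Run:
```python
import cv2,numpy as np
a=[cv2.imread(f"pics/top_{n}.png") for n in("scene","wrist")]
cv2.imwrite("pics/top_both.png",cv2.resize(np.hstack(a),(800,480)))
s=cv2.imread("pics/scene0.png")[90:320,180:360]
cv2.imwrite("pics/scene_zoom.png",cv2.resize(s,None,fx=2.6,fy=2.6,interpolation=cv2.INTER_CUBIC))
```

```text
(no output)
```

View pics/top_both.png

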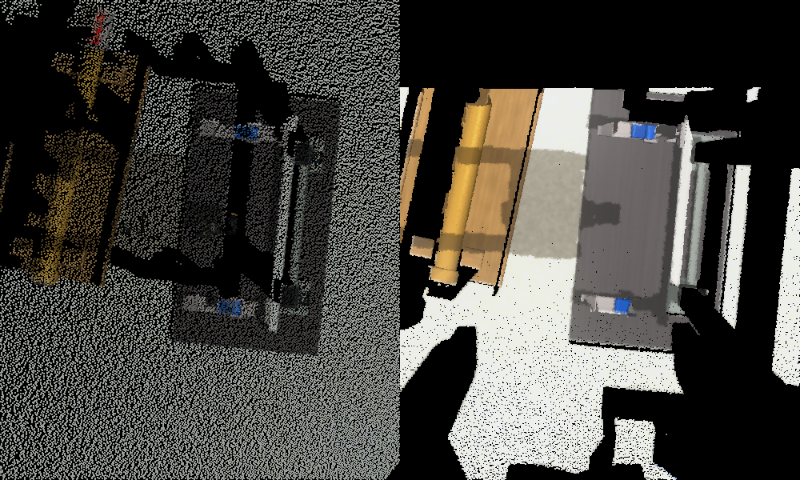

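View pics/scene_zoom.png

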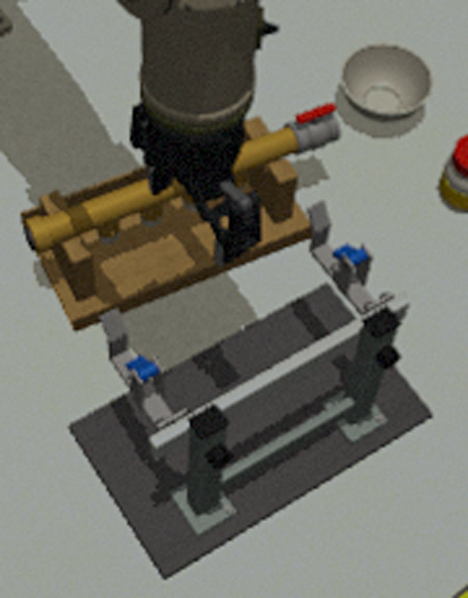

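Run:
```python
from fit import *
d=pickle.load(open("snap0.pkl","rb"))
yaw=np.radians(-12.15);ex=np.array([np.cos(yaw),np.sin(yaw)]);ey=np.array([-np.sin(yaw),np.cos(yaw)])
p0=np.array([454.8,40])
for n in d:
    W=cloud(d[n]);H=hsv(d[n]);q=W[...,:2]-p0
    a=q@ey;l=q@ex
    m=(abs(l)<19)&(W[...,2]>70)&(W[...,2]<125)&np.isfinite(a)
    print(n,"extent along",np.sort(a[m])[[0,3,10,-10,-3,-1]].round(1))
    # tube->plug/valve transitions: max height profile
    for lo in list(range(-140,-90,4))+list(range(150,250,6)):
        k=m&(a>=lo)&(a<lo+(4 if lo<0 else 6))&(abs(l)<6)
        if k.sum()>2 and n!="side": print(lo,np.median(W[...,2][k]).round(1),end="; ")
    print()
    # stand footplate
    k=(W[...,2]>1.5)&(W[...,2]<16)&(W[...,0]>560)&(W[...,0]<830)&(abs(W[...,1])<230)&(H[...,2]<110)&(H[...,1]<80)
    print("plate z",np.median(W[...,2][k]),k.sum())
    if k.sum()>500:
        r=cv2.minAreaRect(W[k][:,:2].astype(np.float32));print(r)
    # tall things
    k=(W[...,2]>150)&(W[...,2]<230)&(W[...,0]>610)&(W[...,0]<790)&(abs(W[...,1])<190)
    P=W[k];print("tall",len(P), np.percentile(P,[1,99],axis=0).round(1).tolist())
```

```text
scene extent along [-118.5 -118.  -117.   233.7  235.6  238.1]
-120 92.0; -116 97.9; -112 103.7; -108 103.5; -104 103.5; -100 102.9; -96 98.4; -92 100.4; 150 99.5; 156 100.6; 162 99.7; 168 99.9; 174 99.8; 180 99.9; 186 105.7; 192 110.1; 198 117.3; 204 119.4; 210 119.2; 216 116.4; 222 110.8; 228 103.0; 234 104.1; 
plate z 8.607623611303191 5673
((670.4114990234375, 11.535552978515625), (328.71978759765625, 245.91140747070312), 84.40562438964844)
tall 2338 [[615.7, -129.8, 150.5], [780.7, 129.3, 205.0]]
side extent along [-747.4 -734.3 -717.4  234.7  236.1  236.8]

plate z 7.864603869818875 2665
((658.84619140625, -8.613204956054688), (391.7366943359375, 251.168212890625), 81.63667297363281)
tall 1067 [[619.8, -117.1, 150.4], [776.1, 133.1, 203.4]]
wrist extent along [-119.  -117.9 -114.7  116.5  118.   118.8]
-120 98.6; -116 103.5; -112 103.8; -108 103.6; -104 103.5; -100 100.8; -96 99.6; -92 99.6; 
plate z 8.75588977078851 23531
((696.6879272460938, 5.3912353515625), (315.3038635253906, 183.5550079345703), 84.0703125)
tall 23562 [[619.2, -109.3, 150.8], [747.5, 128.3, 204.0]]
```

Run:
```python
from fit import *
d=pickle.load(open("snap0.pkl","rb"))
img=[]
for n in ["wrist","scene"]:
    W=cloud(d[n]);H=hsv(d[n])
    # crossbar: bright, z?
    k=(W[...,2]>100)&(W[...,2]<215)&(W[...,0]>715)&(W[...,0]<790)&(abs(W[...,1])<170)
    P=W[k]; print(n,"bar z hist",np.histogram(P[:,2],np.arange(100,216,5))[0])
    # blue centroids
    m=(H[...,0]>=100)&(H[...,0]<=125)&(H[...,1]>150)&(W[...,2]>150)&(W[...,2]<230)&(W[...,0]>600)&(W[...,0]<760)
    for sg in (1,-1):
        Q=W[m&(W[...,1]*sg>0)]; print("blue",sg,len(Q),np.percentile(Q,[3,50,97],axis=0).round(1).tolist())
    # rotated top view of z>95, 2px/mm, coordinates rel. to (660,8), yaw -5.9
    y=np.radians(-5.9);ex=np.array([np.cos(y),np.sin(y)]);ey=np.array([-np.sin(y),np.cos(y)])
    q=W[...,:2]-[660,8];xs=q@ex;ys=q@ey
    for sg in (1,-1):
        kk=(W[...,2]>150)&(W[...,2]<215)&(abs(ys-sg*110)<25)&(abs(xs)<60)
        bl=kk&m; gr=kk&~m
        for nm,z in(("blue",bl),("grey",gr)):
            print(n,sg,nm,z.sum(),"x",np.percentile(xs[z],[1,10,50,90,99]).round(1),"y",np.percentile(ys[z],[1,5,50,95,99]).round(1),"z",np.percentile(W[...,2][z],[2,50,98]).round(1))
        # x-z profile
        for lo in range(-60,60,5):
            z=gr&(xs>=lo)&(xs<lo+5)
            zb=bl&(xs>=lo)&(xs<lo+5)
            if z.sum()+zb.sum()>3:
                f=lambda t:(np.percentile(W[...,2][t],[5,95]).round(0).tolist() if t.sum()>2 else None)
                print(lo,f(z),f(zb),end=" ")
        print()
```

```text
wrist bar z hist [ 183  185  153  160  150   28    0    1   24  600 1575 1364 1383 1528
 2724 4867  324   75    3    0    0    0    0]
blue 1 2433 [[671.1, 108.0, 185.4], [684.7, 115.8, 195.0], [695.8, 123.2, 204.3]]
blue -1 591 [[649.8, -108.7, 184.3], [658.0, -99.3, 190.7], [665.8, -94.0, 197.0]]
wrist 1 blue 2433 x [-0.7  2.3 13.4 22.3 25.5] y [101.7 102.4 109.6 116.8 117.6] z [185.1 195.  204.5]
wrist 1 grey 5280 x [-42.9 -33.9   6.9  58.6  59.9] y [ 97.3  97.9 105.5 119.1 122.6] z [151.3 168.2 203.9]
-45 [201.0, 205.0] None -40 [195.0, 203.0] None -35 [155.0, 196.0] None -30 [159.0, 190.0] None -25 [151.0, 154.0] None -20 [152.0, 154.0] None -15 [152.0, 154.0] None -10 [152.0, 154.0] None -5 [152.0, 184.0] [184.0, 187.0] 0 [152.0, 187.0] [185.0, 189.0] 5 [152.0, 189.0] [188.0, 193.0] 10 [152.0, 200.0] [192.0, 196.0] 15 [152.0, 204.0] [196.0, 204.0] 20 [152.0, 204.0] [202.0, 205.0] 25 [152.0, 204.0] [202.0, 204.0] 30 [152.0, 204.0] None 40 [150.0, 154.0] None 45 [150.0, 154.0] None 50 [152.0, 154.0] None 55 [152.0, 178.0] None 
wrist -1 blue 591 x [ 0.6  2.3  9.1 15.3 17.1] y [-1
[... 1606 characters left out ...]
 
scene -1 blue 62 x [ 4.7  6.6 23.  30.1 32. ] y [-118.4 -117.4 -111.1 -104.  -102.8] z [186.4 201.4 207.1]
scene -1 grey 402 x [-39.2 -31.6  13.1  39.2  49.7] y [-121.9 -121.2 -110.4 -100.   -99.4] z [150.8 165.2 205.1]
-40 [198.0, 207.0] None -35 [191.0, 204.0] None -30 [174.0, 197.0] None -25 [153.0, 187.0] None -20 [150.0, 156.0] None -15 [152.0, 158.0] None -10 [153.0, 157.0] None -5 [151.0, 157.0] None 0 [153.0, 188.0] None 5 [154.0, 188.0] [184.0, 191.0] 10 [154.0, 191.0] [190.0, 194.0] 15 [151.0, 185.0] [195.0, 202.0] 20 [154.0, 205.0] [201.0, 206.0] 25 [152.0, 204.0] [200.0, 207.0] 30 [152.0, 205.0] [199.0, 204.0] 35 [151.0, 156.0] None 40 [151.0, 157.0] None 45 [151.0, 155.0] None
```

Run:
```python
from fit import *
d=pickle.load(open("snap0.pkl","rb"))
pan=[]
for sg in (1,-1):
  im=np.full((560,760,3),255,np.uint8)
  for n in ["side","scene","wrist"]:
    W=cloud(d[n]).reshape(-1,3);C=d[n]["pixels"].reshape(-1,3)
    y=np.radians(-5.9);ex=np.array([np.cos(y),np.sin(y)]);ey=np.array([-np.sin(y),np.cos(y)])
    q=W[:,:2]-[660,8];xs=q@ex;ys=q@ey
    k=(abs(ys-sg*110)<14)&(W[:,2]>125)&(W[:,2]<215)&(xs>-60)&(xs<90)
    mk={"side":(200,0,200),"scene":(0,160,0),"wrist":(200,0,0)}[n]
    for x,z in zip(xs[k],W[k,2]):
        cv2.circle(im,(int((x+60)*5),int((215-z)*5)),1,mk,-1)
  for g in range(-60,91,10):
    cv2.line(im,((g+60)*5,0),((g+60)*5,450),(200,200,200) if g else (0,0,255),1); cv2.putText(im,str(g),((g+60)*5,470),0,.4,(0,0,0),1)
  for g in range(130,215,10): cv2.line(im,(0,(215-g)*5),(760,(215-g)*5),(200,200,200),1);cv2.putText(im,str(g),(0,(215-g)*5),0,.4,(0,0,0),1)
  pan.append(im[:490])
cv2.imwrite("pics/prof.png",cv2.resize(np.vstack(pan),(460,600)))
cv2.imwrite("pics/profL.png",pan[0]);cv2.imwrite("pics/profR.png",pan[1])
```

```text
(no output)
```

View pics/profL.png

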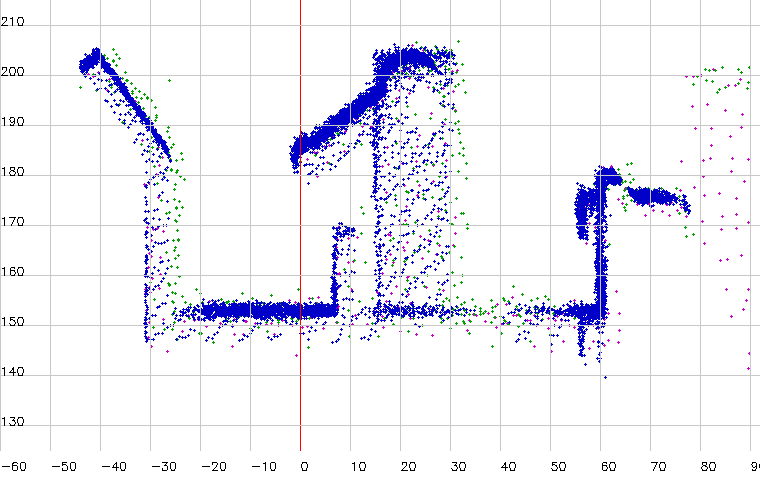

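View pics/profR.png

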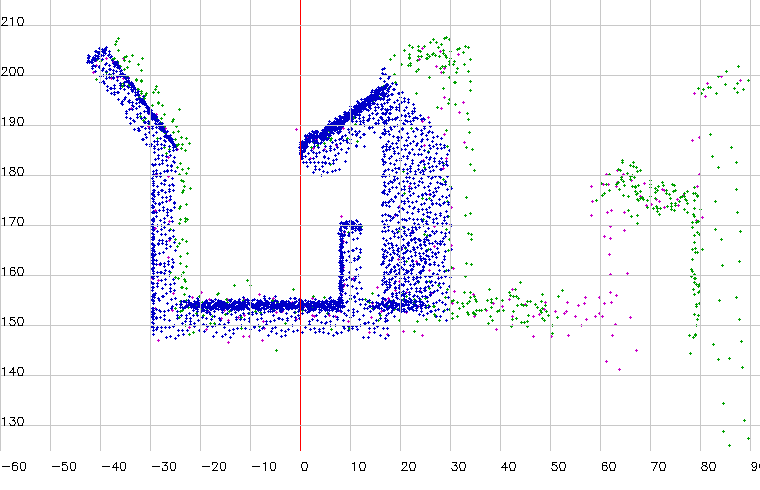

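```bash
python3 -m jog '[{"tx":0.675,"ty":-0.88,"tz":0.4,"az":0.27,"hand":1},{"tx":0.675,"ty":-0.88,"tz":0.4,"az":0.27,"hand":1},{"tx":0.675,"ty":-0.88,"tz":0.4,"az":0.27,"hand":1},{"tx":0.675,"ty":-0.88,"tz":0.4,"az":0.27,"hand":1},{"tx":0.675,"ty":-0.88,"tz":0.4,"az":0.27,"hand":1}]' 60
python3 -m jog '[{"hand":1},{"hand":1},{"hand":1}]'
python3 - <<'E'
from bench import *
from fit import *
s=snapshot("wrist");pickle.dump(s,open("w1.pkl","wb"));cv2.imwrite("pics/w1.png",s["pixels"][:,:,::-1])
W=cloud(s);H=hsv(s)
m=(H[...,0]>=15)&(H[...,0]<=32)&(H[...,1]>150)&(H[...,2]>60)&(W[...,2]>86)&(W[...,2]<104)&(W[...,0]>400)&(W[...,0]<530)&(W[...,1]>-60)&(W[...,1]<210)
print(fit_tube(W[m]),m.sum(),np.ptp(W[m],axis=0)); print(sense())
E
```

```text
(array([ 4.54544697e+02, -1.20909643e+01,  8.51949363e+01,  3.52208135e-02]), np.float64(0.674172149138119)) 7848 [ 65.70507922 205.19252696  16.5187501 ]
{'time': 0.2, 'joint_pos': array([-4.89361657e+00,  7.49919229e+00,  8.53057592e+01, -1.04003213e-03,
        8.72591868e+01, -4.89118714e+00]), 'qd': array([ 0.02682371, -0.07616652, -0.28889807, -0.0363848 , -0.05684725,
       -0.03289052]), 'joint_efforts': array([ 2.95057616e-04, -5.69320786e+01, -5.00545657e+01, -2.30652022e-04,
        1.02365285e-02, -6.68567759e-05]), 'tool_pos': array([5.99869023e+02, 2.42403972e-02, 4.04035669e+02]), 'tcp_rot': array([-1.79936007e+02, -4.43366560e-03,  8.99976184e+01]), 'ft_force': array([ 0.90193717, -0.44931204, -0.49117243]), 'wrist_torque': array([ 0.03640523, -0.03308276,  0.03329928]), 'finger_gap': 85.31867534092031}invalid input at $[0]: expected keys tx, ty, tz, ax, ay, az, hand
invalid input at $[0]: expected keys tx, ty, tz, ax, ay, az, hand
```

View pics/w1.png

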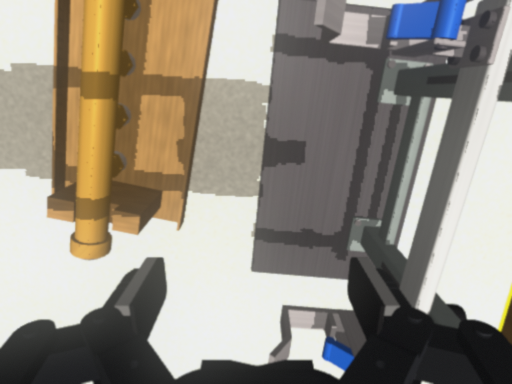

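The arm did not move: every row must carry all the keys. The picture shows the same view as before (tube at pixels 75–110, right hook at 300,320).

```bash
python3 -m jog '[{"tx":0.675,"ty":-0.88,"tz":0.4,"ax":0,"ay":0,"az":0.27,"hand":1},{"tx":0.675,"ty":-0.88,"tz":0.4,"ax":0,"ay":0,"az":0.27,"hand":1},{"tx":0.675,"ty":-0.88,"tz":0.4,"ax":0,"ay":0,"az":0.27,"hand":1},{"tx":0.675,"ty":-0.88,"tz":0.4,"ax":0,"ay":0,"az":0.27,"hand":1},{"tx":0.675,"ty":-0.88,"tz":0.4,"ax":0,"ay":0,"az":0.27,"hand":1}]' 60
python3 -m jog '[{"tx":0,"ty":0,"tz":0,"ax":0,"ay":0,"az":0,"hand":1},{"tx":0,"ty":0,"tz":0,"ax":0,"ay":0,"az":0,"hand":1},{"tx":0,"ty":0,"tz":0,"ax":0,"ay":0,"az":0,"hand":1}]'
python3 - <<'E'
from bench import *
from fit import *
s=snapshot("wrist");pickle.dump(s,open("w1.pkl","wb"));cv2.imwrite("pics/w1b.png",s["pixels"][:,:,::-1])
W=cloud(s);H=hsv(s)
m=(H[...,0]>=15)&(H[...,0]<=32)&(H[...,1]>150)&(H[...,2]>60)&(W[...,2]>86)&(W[...,2]<104)&(W[...,0]>400)&(W[...,0]<530)&(W[...,1]>-60)&(W[...,1]<210)
print(fit_tube(W[m]),m.sum(),W[m].min(0),W[m].max(0)); print(sense()['tool_pos'],sense()['tcp_rot'],sense()['qd'])
E
```

```text
time: 0.62
tool_pos: [463.4, 103.5, 340.6]
tcp_rot: [-179.6, 0.1, 78.0]
ft_force: [-0.5, -0.5, -1.1]
finger_gap: 85.2
time: 0.87
tool_pos: [469.0, 100.9, 345.8]
tcp_rot: [179.9, -0.0, 77.8]
ft_force: [-0.1, 0.5, 0.2]
finger_gap: 85.1
(array([ 4.54149624e+02, -1.22442508e+01,  8.51632599e+01, -6.91298602e-03]), np.float64(0.5226451696768266)) 12297 [422.90290653 -49.41291158  86.10463745] [503.47444586 209.96950311 102.24107825]
[469.19633092 100.69351989 345.82097464] [ 1.79881600e+02 -2.03490951e-02  7.78085043e+01] [-0.37972278  0.31145568 -0.18636302  0.04006049  0.14339333  0.20420322]
```

View pics/w1b.png

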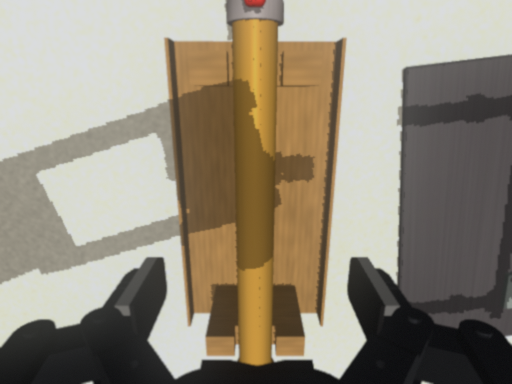

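```bash
python3 -m jog '[{"tx":0,"ty":0,"tz":0.25,"ax":0,"ay":0,"az":0,"hand":1},{"tx":0,"ty":0,"tz":0.5,"ax":0,"ay":0,"az":0,"hand":1},{"tx":0,"ty":0,"tz":0.65,"ax":0,"ay":0,"az":0,"hand":1},{"tx":0,"ty":0,"tz":0.71,"ax":0,"ay":0,"az":0,"hand":1},{"tx":0,"ty":0,"tz":0.71,"ax":0,"ay":0,"az":0,"hand":1}]'
python3 -m jog '[{"tx":0,"ty":0,"tz":0,"ax":0,"ay":0,"az":0,"hand":0.45},{"tx":0,"ty":0,"tz":0,"ax":0,"ay":0,"az":0,"hand":0.45},{"tx":0,"ty":0,"tz":0,"ax":0,"ay":0,"az":0,"hand":0.45},{"tx":0,"ty":0,"tz":0,"ax":0,"ay":0,"az":0,"hand":0.45}]' 30
```

```text
time: 1.33
tool_pos: [467.7, 100.5, 236.1]
tcp_rot: [-179.8, 0.1, 77.8]
ft_force: [0.1, -0.4, -0.5]
finger_gap: 85.3
time: 1.67
tool_pos: [469.0, 101.3, 240.0]
tcp_rot: [179.8, -0.1, 77.8]
ft_force: [0.3, 0.6, -0.3]
finger_gap: 39.1
```

```bash
python3 -m jog '[{"tx":0,"ty":0,"tz":0,"ax":0,"ay":0,"az":0,"hand":0.2},{"tx":0,"ty":0,"tz":0,"ax":0,"ay":0,"az":0,"hand":0.2},{"tx":0,"ty":0,"tz":0,"ax":0,"ay":0,"az":0,"hand":0.2},{"tx":0,"ty":0,"tz":0,"ax":0,"ay":0,"az":0,"hand":0.2},{"tx":0,"ty":0,"tz":0,"ax":0,"ay":0,"az":0,"hand":0.2}]' 30
python3 -m jog '[{"tx":0,"ty":0,"tz":0,"ax":0,"ay":0,"az":0,"hand":0},{"tx":0,"ty":0,"tz":0,"ax":0,"ay":0,"az":0,"hand":0},{"tx":0,"ty":0,"tz":0,"ax":0,"ay":0,"az":0,"hand":0}]' 100
```

```text
time: 2.08
tool_pos: [468.7, 101.4, 239.6]
tcp_rot: [179.9, -0.0, 77.9]
ft_force: [-1.5, -0.5, 5.7]
finger_gap: 29.1
time: 2.33
tool_pos: [468.8, 101.4, 239.9]
tcp_rot: [179.8, -0.1, 77.9]
ft_force: [-0.2, -0.3, 8.4]
finger_gap: 27.1
```

```bash
python3 -m jog '[{"tx":0,"ty":0,"tz":-0.05,"ax":0,"ay":0,"az":0,"hand":0},{"tx":0,"ty":0,"tz":-0.1,"ax":0,"ay":0,"az":0,"hand":0},{"tx":0,"ty":0,"tz":-0.1,"ax":0,"ay":0,"az":0,"hand":0},{"tx":0,"ty":0,"tz":-0.1,"ax":0,"ay":0,"az":0,"hand":0}]'
python3 - <<'E'
from bench import *
import cv2
print({k:v for k,v in sense().items() if k in('tool_pos','ft_force','wrist_torque','finger_gap')})
s=snapshot("side");cv2.imwrite("pics/s2.png",cv2.resize(s["pixels"][130:290,170:350,::-1],None,fx=4,fy=3.7,interpolation=cv2.INTER_CUBIC))
E
```

```text
time: 2.67
tool_pos: [467.9, 101.3, 253.3]
tcp_rot: [180.0, -0.0, 77.9]
ft_force: [0.8, -0.4, -8.9]
finger_gap: 27.1
{'tool_pos': array([467.91292417, 101.28576834, 253.31078255]), 'ft_force': array([ 0.75679491, -0.42700779, -8.8797618 ]), 'wrist_torque': array([-0.020103  ,  0.04475995, -0.00033197]), 'finger_gap': 27.09630269758006}
```

View pics/s2.png

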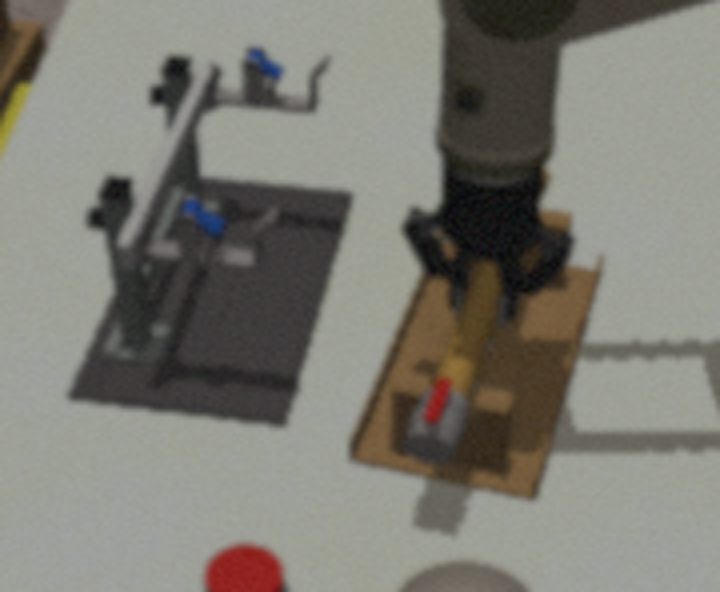

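```bash
python3 -m jog '[{"tx":0,"ty":0,"tz":-0.22,"ax":0,"ay":0,"az":0,"hand":0},{"tx":0,"ty":0,"tz":-0.45,"ax":0,"ay":0,"az":0,"hand":0},{"tx":0,"ty":0,"tz":-0.68,"ax":0,"ay":0,"az":0,"hand":0},{"tx":0,"ty":0,"tz":-0.9,"ax":0,"ay":0,"az":0,"hand":0},{"tx":0,"ty":0,"tz":-0.93,"ax":0,"ay":0,"az":0,"hand":0}]'
python3 -m jog '[{"tx":-0.02,"ty":0.15,"tz":0,"ax":0,"ay":0,"az":-0.02,"hand":0},{"tx":-0.06,"ty":0.35,"tz":0,"ax":0,"ay":0,"az":-0.07,"hand":0},{"tx":-0.1,"ty":0.6,"tz":0,"ax":0,"ay":0,"az":-0.12,"hand":0},{"tx":-0.12,"ty":0.75,"tz":0,"ax":0,"ay":0,"az":-0.142,"hand":0},{"tx":-0.12,"ty":0.8,"tz":0,"ax":0,"ay":0,"az":-0.142,"hand":0}]'
python3 -m jog '[{"tx":0,"ty":0,"tz":0,"ax":0,"ay":0,"az":0,"hand":0},{"tx":0,"ty":0,"tz":0,"ax":0,"ay":0,"az":0,"hand":0},{"tx":0,"ty":0,"tz":0,"ax":0,"ay":0,"az":0,"hand":0}]'
python3 - <<'E'
from bench import *
import cv2,pickle
print({k:v for k,v in sense().items() if k in('tool_pos','tcp_rot','ft_force','wrist_torque','finger_gap')})
s=snapshot("wrist");pickle.dump(s,open("w3.pkl","wb"));cv2.imwrite("pics/w3.png",s["pixels"][:,:,::-1])
E
```

```text
time: 3.13
tool_pos: [469.3, 101.4, 399.3]
tcp_rot: [179.5, -0.2, 77.9]
ft_force: [2.4, 1.1, -5.2]
finger_gap: 27.5
time: 3.55
tool_pos: [583.6, 56.7, 389.7]
tcp_rot: [-179.9, 0.1, 84.2]
ft_force: [-0.9, -1.4, -7.9]
finger_gap: 27.3
time: 3.8
tool_pos: [580.6, 58.8, 391.2]
tcp_rot: [-179.8, 0.0, 84.3]
ft_force: [0.2, 0.8, -7.8]
finger_gap: 27.2
{'tool_pos': array([580.64153955,  58.83122416, 391.22000839]), 'tcp_rot': array([-1.79843775e+02,  3.24374972e-03,  8.42501756e+01]), 'ft_force': array([ 0.18212589,  0.79628187, -7.82797545]), 'wrist_torque': array([ 2.32415261e-03,  7.62986450e-07, -4.30216753e-02]), 'finger_gap': 27.235550265570293}
```

View pics/w3.png

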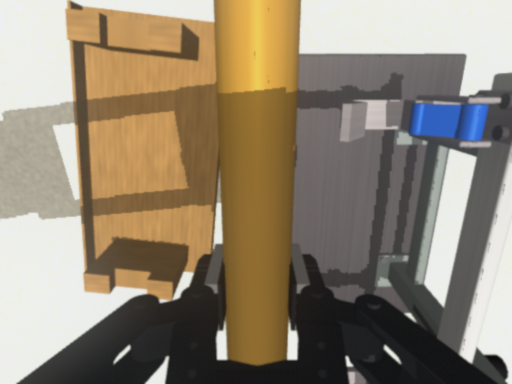

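```bash
cat > meas.py <<'E'
from fit import *
def meas(s,yaw=-5.7,o=(651.0,8.9),zt=236):
    W=cloud(s);H=hsv(s)
    y=np.radians(yaw);ex=np.array([np.cos(y),np.sin(y)]);ey=np.array([-np.sin(y),np.cos(y)])
    q=W[...,:2]-np.array(o);xs=q@ex;ys=q@ey
    return W,H,xs,ys
E
python3 - <<'E'
from meas import *
s=pickle.load(open("w3.pkl","rb"))
W,H,xs,ys=meas(s)
m=(H[...,0]>=15)&(H[...,0]<=32)&(H[...,1]>120)&(W[...,2]>225)&(W[...,2]<262)&(ys>-30)&(ys<110)
P=np.stack([xs[m],ys[m],W[...,2][m]],1)
def res(q):
    yaw,pit=np.radians(q[1]),np.radians(q[3]);d=np.array([-np.sin(yaw),np.cos(yaw),np.sin(pit)]);d/=np.linalg.norm(d)
    v=P-[q[0],19,q[2]];return np.linalg.norm(v-np.outer(v@d,d),axis=1)-15
r=least_squares(res,[-75,0,236,0],loss="soft_l1");print("tube in stand frame: x@y19,yaw,z,pitch",r.x.round(2),np.std(r.fun).round(2),m.sum(),P[:,1].min(),P[:,1].max())
# left hook
k=(W[...,2]>150)&(W[...,2]<210)&(xs>-50)&(xs<60)&(ys>85)&(ys<135)
for lo in range(-45,50,3):
    z=k&(xs>=lo)&(xs<lo+3)
    if z.sum()>3: print(lo,np.percentile(W[...,2][z],[2,50,98]).round(1),np.percentile(ys[z],[2,98]).round(1),z.sum())
z=k&(W[...,2]<168)&(W[...,2]>158);print("stop/lip x at z158-168",np.percentile(xs[z],[1,5,50,95]) if z.sum() else None)
b=k&(H[...,0]>=100)&(H[...,0]<=125)&(H[...,1]>150);print("blue",np.percentile(xs[b],[1,50,99]),np.percentile(ys[b],[1,50,99]),np.percentile(W[...,2][b],[1,99]))
E
```

```text
tube in stand frame: x@y19,yaw,z,pitch [-7.594e+01 -9.000e-02  2.363e+02  1.000e-02] 0.66 15224 4.279227327307111 109.9968183830907
-36 [200.5 201.7 203.3] [101.2 118.3] 136
-33 [200.6 203.1 204.8] [101.2 118.7] 250
-30 [198.2 200.5 202.8] [101.1 118.7] 134
-27 [189.7 196.2 198.5] [101.4 118.8] 127
-24 [151.8 191.4 194.2] [101.1 118.8] 150
-21 [159.1 187.6 190.2] [101.2 118.9] 122
-18 [159.7 184.9 186. ] [101.6 118.8] 41
-15 [151.3 153.2 153.5] [118.6 118.6] 4
-12 [152.  152.7 153.7] [118.1 118.7] 6
-9 [151.5 152.9 154. ] [101.7 118.7] 28
-6 [151.3 152.7 153.9] [101.3 118.6] 134
-3 [151.4 152.8 154.1] [101.4 118.6] 137
0 [151.5 152.6 154.1] [101.3 118.7] 135
3 [151.6 152.7 154.3] [101.4 118.6] 136
6 [151.6 153.6 186.1] [102.  118.1] 249
9 [151.6 184.9 187.5] [101.9 118.1] 362
12 [151.7 186.5 189.5] [102.  118.1] 372
15 [151.8 163.9 191.8] [101.8 118.7] 604
18 [168.1 192.2 194.8] [102.3 118.7] 277
21 [182.6 194.5 197.4] [100.1 121.2] 296
24 [155.9 196.9 204. ] [ 98.4 121.9] 974
27 [153.1 202.6 204.6] [ 98.5 122.2] 426
30 [152.6 203.5 204.7] [ 98.3 122.5] 367
33 [152.4 203.1 204.7] [ 98.8 121.8] 234
36 [152.  203.  204.7] [ 98.4 121.8] 124
39 [151.7 202.5 204.5] [ 98.4 121.7] 45
42 [151.9 152.6 154. ] [116.9 117.5] 6
45 [151.6 152.6 153.6] [116.9 117.6] 11
48 [151.7 152.8 153.7] [116.9 117.6] 10
stop/lip x at z158-168 [-21.55931518 -19.77562882  16.34493363  25.1652107 ]
blue [ 8.41422086 22.79951125 35.13779384] [101.96410693 110.00439837 117.7892042 ] [183.64755159 204.4527694 ]
```

```bash
python3 -m jog '[{"tx":-0.05,"ty":0.15,"tz":0,"ax":0,"ay":0,"az":0,"hand":0},{"tx":-0.1,"ty":0.3,"tz":0,"ax":0,"ay":0,"az":0,"hand":0},{"tx":-0.14,"ty":0.44,"tz":0,"ax":0,"ay":0,"az":0,"hand":0},{"tx":-0.157,"ty":0.506,"tz":0,"ax":0,"ay":0,"az":0.002,"hand":0},{"tx":-0.157,"ty":0.506,"tz":0,"ax":0,"ay":0,"az":0.002,"hand":0}]'
python3 -m jog '[{"tx":0,"ty":0,"tz":0,"ax":0,"ay":0,"az":0,"hand":0},{"tx":0,"ty":0,"tz":0,"ax":0,"ay":0,"az":0,"hand":0},{"tx":0,"ty":0,"tz":0,"ax":0,"ay":0,"az":0,"hand":0},{"tx":0,"ty":0,"tz":0,"ax":0,"ay":0,"az":0,"hand":0}]'
cat > tube.py <<'E'
from meas import *
def tube(s,z0=236.,y0=-30,y1=100):
    W,H,xs,ys=meas(s)
    m=(H[...,0]>=15)&(H[...,0]<=32)&(H[...,1]>120)&(W[...,2]>z0-11)&(W[...,2]<z0+30)&(ys>y0)&(ys<y1)&(abs(xs)<100)
    P=np.stack([xs[m],ys[m],W[...,2][m]],1)
    def res(q):
        yaw,pit=np.radians(q[1]),np.radians(q[3]);d=np.array([-np.sin(yaw),np.cos(yaw),np.sin(pit)]);d/=np.linalg.norm(d)
        v=P-[q[0],19,q[2]];return np.linalg.norm(v-np.outer(v@d,d),axis=1)-15
    r=least_squares(res,[np.median(xs[m]),0,z0,0],loss="soft_l1");return r.x.round(2),np.std(r.fun).round(2),m.sum()
E
python3 - <<'E'
from bench import *
from tube import *
st=sense();print(st['tool_pos'],st['tcp_rot'],st['ft_force'],st['wrist_torque'])
d={n:snapshot(n) for n in("wrist","side","scene")};pickle.dump(d,open("d4.pkl","wb"))
s=d["wrist"];cv2.imwrite("pics/w4.png",s["pixels"][:,:,::-1])
print(tube(s))
W,H,xs,ys=meas(s)
k=(W[...,2]>150)&(W[...,2]<210)&(xs>-50)&(xs<60)&(ys>85)&(ys<135)
for lo in list(range(-45,-12,3))+[12,15,18]:
    z=k&(xs>=lo)&(xs<lo+3)
    if z.sum()>3: print(lo,np.percentile(W[...,2][z],[2,50,98]).round(1),z.sum())
for n in("side","scene"):
    c=(235,100,160,100) if n=="scene" else (180,110,110,140)
    im=d[n]["pixels"][:,:,::-1]
    im=im[130:330,190:370] if n=="scene" else im[110:270,170:350]
    cv2.imwrite(f"pics/{n}4.png",cv2.resize(im,None,fx=3,fy=3,interpolation=cv2.INTER_CUBIC))
E
```

```text
time: 4.27
tool_pos: [655.4, 26.9, 392.5]
tcp_rot: [180.0, 0.0, 84.1]
ft_force: [-0.3, -0.2, -7.3]
finger_gap: 27.2
time: 4.6
tool_pos: [654.1, 27.9, 392.9]
tcp_rot: [180.0, -0.0, 84.2]
ft_force: [1.1, -0.8, -6.8]
finger_gap: 27.3
[654.06342574  27.90883558 392.93902275] [ 1.79999725e+02 -6.60437046e-03  8.41859804e+01] [ 1.13539054 -0.81952802 -6.81146859] [-0.04288039 -0.0022184  -0.02489222]
(array([ 6.7000e-01, -1.6000e-01,  2.3799e+02,  0.0000e+00]), np.float64(0.48), np.int64(18189))
-36 [200.4 201.8 202.8] 114
-33 [201.4 203.2 204.7] 258
-30 [197.7 200.5 203.6] 325
-27 [193.5 196.1 199. ] 297
-24 [189.3 192.  194.9] 277
-21 [187.9 189.2 191. ] 77
```

View pics/w4.png

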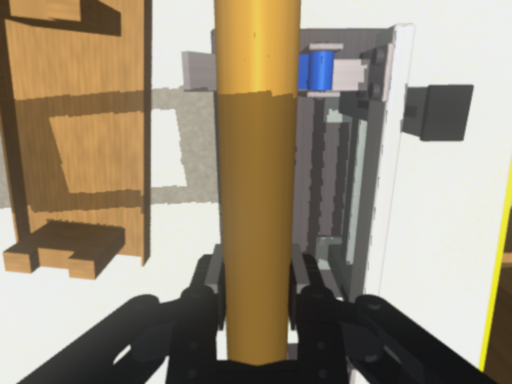

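View pics/scene4.png

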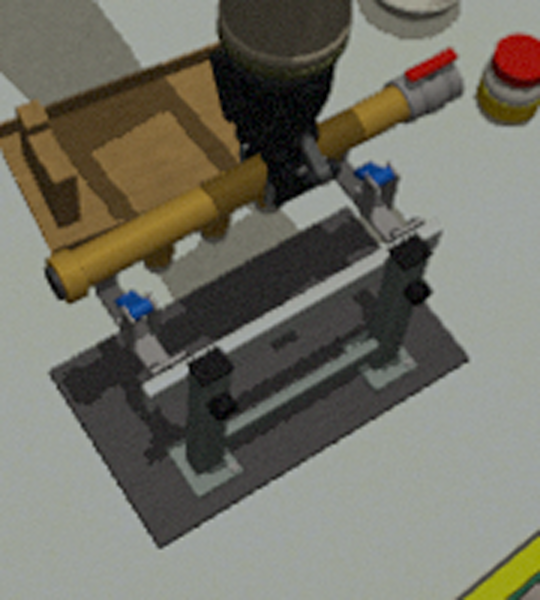

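```bash
python3 -m jog '[{"tx":0,"ty":-0.005,"tz":0.08,"ax":0,"ay":0,"az":-0.003,"hand":0},{"tx":0,"ty":-0.005,"tz":0.16,"ax":0,"ay":0,"az":-0.003,"hand":0},{"tx":0,"ty":-0.005,"tz":0.22,"ax":0,"ay":0,"az":-0.003,"hand":0},{"tx":0,"ty":-0.005,"tz":0.24,"ax":0,"ay":0,"az":-0.003,"hand":0},{"tx":0,"ty":-0.005,"tz":0.24,"ax":0,"ay":0,"az":-0.003,"hand":0}]'
python3 -m jog '[{"tx":0,"ty":0,"tz":0,"ax":0,"ay":0,"az":0,"hand":0},{"tx":0,"ty":0,"tz":0,"ax":0,"ay":0,"az":0,"hand":0},{"tx":0,"ty":0,"tz":0,"ax":0,"ay":0,"az":0,"hand":0},{"tx":0,"ty":0,"tz":0,"ax":0,"ay":0,"az":0,"hand":0}]'
python3 - <<'E'
from bench import *
from tube import *
st=sense();print(st['tool_pos'],st['tcp_rot'],st['ft_force'],st['wrist_torque'])
d={n:snapshot(n) for n in("wrist","side","scene")};pickle.dump(d,open("d5.pkl","wb"))
s=d["wrist"];cv2.imwrite("pics/w5.png",s["pixels"][:,:,::-1])
print(tube(s,z0=202))
W,H,xs,ys=meas(s)
k=(W[...,2]>150)&(W[...,2]<210)&(xs>-50)&(xs<60)&(ys>85)&(ys<135)
for lo in list(range(-45,-12,3)):
    z=k&(xs>=lo)&(xs<lo+3)
    if z.sum()>3: print(lo,np.percentile(W[...,2][z],[2,50,98]).round(1),z.sum())
print(sense()['time'])
E
```

```text
time: 5.17
tool_pos: [653.2, 27.4, 353.7]
tcp_rot: [-179.7, 0.0, 84.3]
ft_force: [-1.1, -0.3, -7.5]
finger_gap: 27.3
time: 5.5
tool_pos: [654.2, 27.4, 357.5]
tcp_rot: [179.9, -0.0, 84.3]
ft_force: [-0.0, 0.7, -6.7]
finger_gap: 27.8
[654.17865471  27.43975783 357.53102998] [ 1.79921754e+02 -4.32890184e-03  8.42852174e+01] [-0.01707461  0.73081467 -6.73820084] [-0.03144944  0.02223429 -0.00464817]
(array([ 1.0500e+00, -6.0000e-02,  2.0259e+02,  1.0000e-02]), np.float64(0.48), np.int64(18332))
-36 [200.3 201.8 203.2] 173
-33 [201.6 203.1 204.6] 421
-30 [197.4 200.6 203.3] 552
-27 [193.5 196.3 199.1] 510
-24 [189.2 192.  194.7] 456
-21 [184.9 187.8 190.7] 421
-18 [177.5 184.3 186.6] 228
-15 [205.2 208.3 209.9] 412
5.65
```

View pics/w5.png

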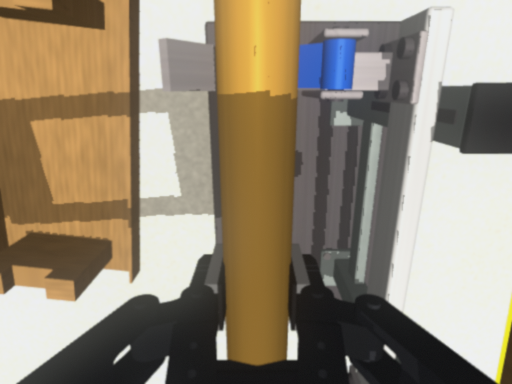

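```bash
python3 -m jog '[{"tx":0,"ty":-0.01,"tz":0.01,"ax":0,"ay":0,"az":0,"hand":0},{"tx":0,"ty":-0.01,"tz":0.02,"ax":0,"ay":0,"az":0,"hand":0},{"tx":0,"ty":-0.01,"tz":0.03,"ax":0,"ay":0,"az":0,"hand":0},{"tx":0,"ty":-0.01,"tz":0.03,"ax":0,"ay":0,"az":0,"hand":0},{"tx":0,"ty":-0.01,"tz":0.03,"ax":0,"ay":0,"az":0,"hand":0}]' 110
python3 -m jog '[{"tx":0,"ty":0,"tz":0.005,"ax":0,"ay":0,"az":0,"hand":0},{"tx":0,"ty":0,"tz":0.01,"ax":0,"ay":0,"az":0,"hand":0},{"tx":0,"ty":0,"tz":0.015,"ax":0,"ay":0,"az":0,"hand":0},{"tx":0,"ty":0,"tz":0.02,"ax":0,"ay":0,"az":0,"hand":0},{"tx":0,"ty":0,"tz":0.02,"ax":0,"ay":0,"az":0,"hand":0}]'
python3 - <<'E'
from bench import *
st=sense();print(st['tool_pos'],st['tcp_rot'],st['ft_force'],st['wrist_torque'])
E
```

```text
time: 6.07
tool_pos: [652.3, 27.6, 351.9]
tcp_rot: [-180.0, 0.0, 84.3]
ft_force: [0.7, -0.5, -7.7]
finger_gap: 27.3
time: 6.48
tool_pos: [652.4, 27.6, 349.2]
tcp_rot: [-180.0, -0.0, 84.3]
ft_force: [-2.2, 0.3, -4.8]
finger_gap: 27.3
[652.3982177   27.61938275 349.24883309] [-1.79993981e+02 -1.77652893e-03  8.42832462e+01] [-2.15574992  0.29239996 -4.79588566] [-0.06104092  0.23320297  0.01058658]
```

```bash
python3 -m jog '[{"tx":0,"ty":0,"tz":0.005,"ax":0,"ay":0,"az":0,"hand":0},{"tx":0,"ty":0,"tz":0.01,"ax":0,"ay":0,"az":0,"hand":0},{"tx":0,"ty":0,"tz":0.015,"ax":0,"ay":0,"az":0,"hand":0},{"tx":0,"ty":0,"tz":0.02,"ax":0,"ay":0,"az":0,"hand":0},{"tx":0,"ty":0,"tz":0.02,"ax":0,"ay":0,"az":0,"hand":0}]'
python3 -m jog '[{"tx":0,"ty":0,"tz":0.005,"ax":0,"ay":0,"az":0,"hand":0},{"tx":0,"ty":0,"tz":0.01,"ax":0,"ay":0,"az":0,"hand":0},{"tx":0,"ty":0,"tz":0.015,"ax":0,"ay":0,"az":0,"hand":0},{"tx":0,"ty":0,"tz":0.02,"ax":0,"ay":0,"az":0,"hand":0},{"tx":0,"ty":0,"tz":0.02,"ax":0,"ay":0,"az":0,"hand":0}]'
python3 - <<'E'
from bench import *
st=sense();print(st['tool_pos'],st['tcp_rot'],st['ft_force'],st['wrist_torque'])
E
```

```text
time: 6.9
tool_pos: [652.1, 27.6, 345.6]
tcp_rot: [-179.9, 0.0, 84.3]
ft_force: [-3.7, 1.5, -5.0]
finger_gap: 27.2
time: 7.32
tool_pos: [652.2, 27.7, 342.7]
tcp_rot: [-179.9, 0.0, 84.3]
ft_force: [-6.3, 0.7, -4.0]
finger_gap: 27.2
[652.18455455  27.67835032 342.73768758] [-1.79933142e+02  4.79238921e-03  8.42969392e+01] [-6.29793901  0.70398865 -3.98884595] [0.63292095 0.73876338 0.07911414]
```

```bash
python3 -m jog '[{"tx":0,"ty":0,"tz":0.005,"ax":0,"ay":0,"az":0,"hand":0},{"tx":0,"ty":0,"tz":0.01,"ax":0,"ay":0,"az":0,"hand":0},{"tx":0,"ty":0,"tz":0.015,"ax":0,"ay":0,"az":0,"hand":0},{"tx":0,"ty":0,"tz":0.02,"ax":0,"ay":0,"az":0,"hand":0},{"tx":0,"ty":0,"tz":0.02,"ax":0,"ay":0,"az":0,"hand":0}]'
python3 - <<'E'
from bench import *
from tube import *
st=sense();print(st['tool_pos'],st['tcp_rot'],st['ft_force'],st['wrist_torque'])
d={n:snapshot(n) for n in("wrist","scene","side")};pickle.dump(d,open("d6.pkl","wb"))
print(tube(d["wrist"],z0=185))
c=[cv2.resize(d["scene"]["pixels"][130:290,190:350,::-1],None,fx=2.5,fy=2.5,interpolation=cv2.INTER_CUBIC),cv2.resize(d["wrist"]["pixels"][:,:,::-1],(400,400))]
cv2.imwrite("pics/c6.png",np.hstack(c))
E
```

```text
time: 7.73
tool_pos: [652.2, 27.7, 339.8]
tcp_rot: [-179.9, 0.0, 84.3]
ft_force: [-5.1, 0.2, -5.1]
finger_gap: 27.2
[652.17292487  27.68411879 339.77075477] [-1.79932801e+02  5.29902489e-03  8.43037997e+01] [-5.05087234  0.23126213 -5.06814706] [0.01772784 0.86563436 0.17604987]
(array([-1.4200e+00,  7.0000e-02,  1.8479e+02, -2.5000e-01]), np.float64(0.48), np.int64(18338))
```

View pics/c6.png

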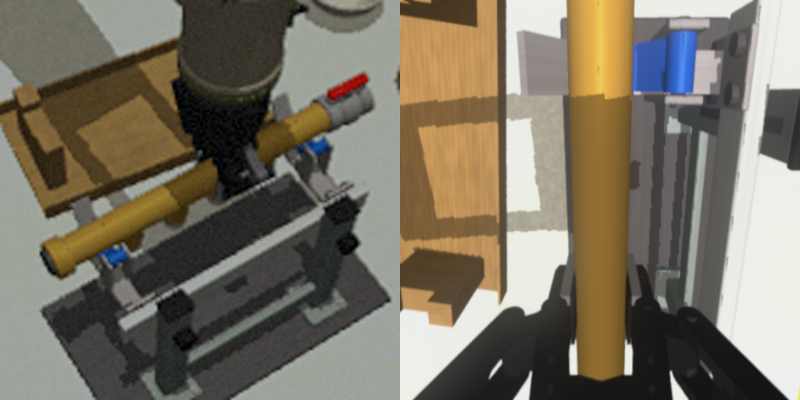

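```bash
python3 -m jog '[{"tx":0,"ty":0,"tz":0.005,"ax":0,"ay":0,"az":0,"hand":0},{"tx":0,"ty":0,"tz":0.01,"ax":0,"ay":0,"az":0,"hand":0},{"tx":0,"ty":0,"tz":0.015,"ax":0,"ay":0,"az":0,"hand":0},{"tx":0,"ty":0,"tz":0.02,"ax":0,"ay":0,"az":0,"hand":0},{"tx":0,"ty":0,"tz":0.02,"ax":0,"ay":0,"az":0,"hand":0}]'
python3 -m jog '[{"tx":0,"ty":0,"tz":0.005,"ax":0,"ay":0,"az":0,"hand":0},{"tx":0,"ty":0,"tz":0.01,"ax":0,"ay":0,"az":0,"hand":0},{"tx":0,"ty":0,"tz":0.015,"ax":0,"ay":0,"az":0,"hand":0},{"tx":0,"ty":0,"tz":0.02,"ax":0,"ay":0,"az":0,"hand":0},{"tx":0,"ty":0,"tz":0.02,"ax":0,"ay":0,"az":0,"hand":0}]'
python3 - <<'E'
from bench import *
st=sense();print(st['tool_pos'],st['tcp_rot'],st['ft_force'],st['wrist_torque'])
E
```

```text
time: 8.3
tool_pos: [652.1, 27.7, 336.6]
tcp_rot: [-179.9, 0.0, 84.3]
ft_force: [-5.7, 0.8, -4.4]
finger_gap: 27.1
time: 8.72
tool_pos: [652.0, 27.7, 333.4]
tcp_rot: [-179.9, 0.0, 84.3]
ft_force: [-5.2, 1.2, -6.0]
finger_gap: 26.9
[652.03779361  27.72242821 333.42248234] [-1.79894980e+02  1.00505398e-02  8.43149900e+01] [-5.20013659  1.19265942 -6.02947558] [0.18357637 0.79096888 0.30108791]
```

```bash
python3 -m jog '[{"tx":0,"ty":0,"tz":0.005,"ax":0,"ay":0,"az":0,"hand":0},{"tx":0,"ty":0,"tz":0.01,"ax":0,"ay":0,"az":0,"hand":0},{"tx":0,"ty":0,"tz":0.015,"ax":0,"ay":0,"az":0,"hand":0},{"tx":0,"ty":0,"tz":0.02,"ax":0,"ay":0,"az":0,"hand":0},{"tx":0,"ty":0,"tz":0.02,"ax":0,"ay":0,"az":0,"hand":0}]'
python3 -m jog '[{"tx":0,"ty":0,"tz":0.005,"ax":0,"ay":0,"az":0,"hand":0},{"tx":0,"ty":0,"tz":0.01,"ax":0,"ay":0,"az":0,"hand":0},{"tx":0,"ty":0,"tz":0.01,"ax":0,"ay":0,"az":0,"hand":0},{"tx":0,"ty":0,"tz":0.01,"ax":0,"ay":0,"az":0,"hand":0}]'
python3 - <<'E'
from bench import *
from tube import *
st=sense();print(st['tool_pos'],st['tcp_rot'],st['ft_force'],st['wrist_torque'])
d={n:snapshot(n) for n in("wrist","scene","side")};pickle.dump(d,open("d7.pkl","wb"))
print(tube(d["wrist"],z0=174))
c=[cv2.resize(d["scene"]["pixels"][130:290,190:350,::-1],None,fx=2.5,fy=2.5,interpolation=cv2.INTER_CUBIC),cv2.resize(d["wrist"]["pixels"][:,:,::-1],(400,400))]
cv2.imwrite("pics/c7.png",np.hstack(c))
E
```

```text
time: 9.13
tool_pos: [652.0, 27.7, 330.2]
tcp_rot: [-179.9, 0.0, 84.3]
ft_force: [-3.8, 1.0, -8.3]
finger_gap: 27.0
time: 9.47
tool_pos: [652.1, 27.7, 328.7]
tcp_rot: [-179.9, 0.0, 84.3]
ft_force: [-5.4, -0.0, -8.6]
finger_gap: 27.3
[652.05444298  27.68025544 328.7181668 ] [-1.79890230e+02  8.38300147e-03  8.43035463e+01] [-5.40764842 -0.01024408 -8.63521757] [-0.06390279  0.74165001  0.29851271]
(array([-1.6400e+00,  1.9000e-01,  1.7374e+02, -1.5000e-01]), np.float64(0.49), np.int64(18371))
```

View pics/c7.png

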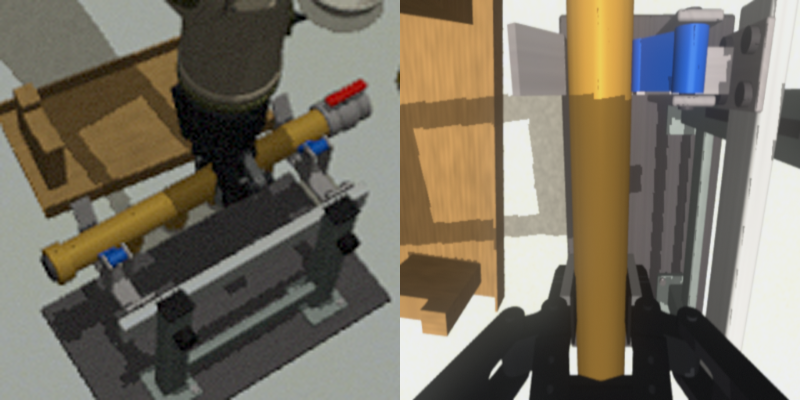

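```bash
python3 -m jog '[{"tx":0,"ty":0,"tz":0.004,"ax":0,"ay":0,"az":0,"hand":0},{"tx":0,"ty":0,"tz":0.008,"ax":0,"ay":0,"az":0,"hand":0},{"tx":0,"ty":0,"tz":0.013,"ax":0,"ay":0,"az":0,"hand":0},{"tx":0,"ty":0,"tz":0.013,"ax":0,"ay":0,"az":0,"hand":0}]'
python3 -m jog '[{"tx":0,"ty":0,"tz":0.004,"ax":0,"ay":0,"az":0,"hand":0},{"tx":0,"ty":0,"tz":0.007,"ax":0,"ay":0,"az":0,"hand":0},{"tx":0,"ty":0,"tz":0.007,"ax":0,"ay":0,"az":0,"hand":0},{"tx":0,"ty":0,"tz":0.007,"ax":0,"ay":0,"az":0,"hand":0}]'
python3 - <<'E'
from bench import *
st=sense();print(st['tool_pos'],st['tcp_rot'],st['ft_force'],st['wrist_torque'])
E
```

```text
time: 9.95
tool_pos: [652.1, 27.6, 326.6]
tcp_rot: [-179.9, 0.0, 84.3]
ft_force: [-5.3, 0.8, -9.0]
finger_gap: 27.4
time: 10.28
tool_pos: [652.1, 27.7, 325.9]
tcp_rot: [-179.9, 0.0, 84.3]
ft_force: [-5.8, 1.4, -10.2]
finger_gap: 27.3
[652.10038136  27.71899915 325.90845134] [-1.79901537e+02  2.53755068e-04  8.42986482e+01] [ -5.76630631   1.38332966 -10.21211846] [0.30161114 0.82876709 0.36016082]
```

```bash
python3 -m jog '[{"tx":0,"ty":0,"tz":0.003,"ax":0,"ay":0,"az":0,"hand":0},{"tx":0,"ty":0,"tz":0.006,"ax":0,"ay":0,"az":0,"hand":0},{"tx":0,"ty":0,"tz":0.006,"ax":0,"ay":0,"az":0,"hand":0},{"tx":0,"ty":0,"tz":0.006,"ax":0,"ay":0,"az":0,"hand":0}]'
python3 -m jog '[{"tx":0,"ty":0,"tz":0.003,"ax":0,"ay":0,"az":0,"hand":0},{"tx":0,"ty":0,"tz":0.005,"ax":0,"ay":0,"az":0,"hand":0},{"tx":0,"ty":0,"tz":0.005,"ax":0,"ay":0,"az":0,"hand":0},{"tx":0,"ty":0,"tz":0.005,"ax":0,"ay":0,"az":0,"hand":0}]'
python3 - <<'E'
from bench import *
from tube import *
st=sense();print(st['tool_pos'],st['tcp_rot'],st['ft_force'],st['wrist_torque'])
d={n:snapshot(n) for n in("wrist","scene","side")};pickle.dump(d,open("d8.pkl","wb"))
print(tube(d["wrist"],z0=170))
c=[cv2.resize(d["scene"]["pixels"][130:290,190:350,::-1],None,fx=2.5,fy=2.5,interpolation=cv2.INTER_CUBIC),cv2.resize(d["wrist"]["pixels"][:,:,::-1],(400,400))]
cv2.imwrite("pics/c8.png",np.hstack(c))
E
```

```text
time: 10.62
tool_pos: [652.3, 27.7, 325.4]
tcp_rot: [-180.0, -0.0, 84.3]
ft_force: [-4.7, 0.9, -10.8]
finger_gap: 27.2
time: 10.95
tool_pos: [652.4, 27.6, 324.9]
tcp_rot: [-180.0, -0.0, 84.3]
ft_force: [-3.8, -0.3, -10.4]
finger_gap: 27.1
[652.4034381   27.62380653 324.9069004 ] [-1.79985018e+02 -3.78534216e-03  8.42860582e+01] [ -3.75648937  -0.32407915 -10.36641212] [-0.55730064  0.75357402  0.28882617]
(array([ -1.02,   0.21, 169.92,  -0.29]), np.float64(0.49), np.int64(18360))
```

View pics/c8.png

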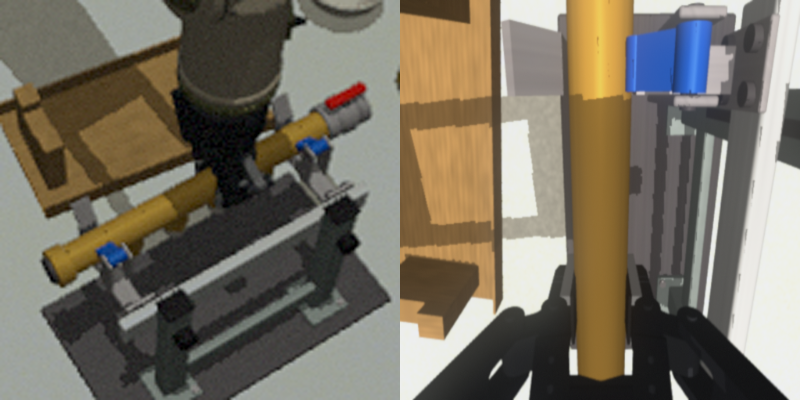

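```bash
python3 -m jog '[{"tx":0,"ty":0,"tz":0.003,"ax":0,"ay":0,"az":0,"hand":0},{"tx":0,"ty":0,"tz":0.005,"ax":0,"ay":0,"az":0,"hand":0},{"tx":0,"ty":0,"tz":0.005,"ax":0,"ay":0,"az":0,"hand":0}]'
python3 -m jog '[{"tx":0,"ty":0,"tz":0.003,"ax":0,"ay":0,"az":0,"hand":0},{"tx":0,"ty":0,"tz":0.005,"ax":0,"ay":0,"az":0,"hand":0},{"tx":0,"ty":0,"tz":0.005,"ax":0,"ay":0,"az":0,"hand":0}]'
python3 - <<'E'
from bench import *
from tube import *
st=sense();print(st['tool_pos'],st['tcp_rot'],st['ft_force'],st['wrist_torque'])
E
```

```text
time: 11.35
tool_pos: [652.7, 27.5, 324.5]
tcp_rot: [179.9, 0.0, 84.3]
ft_force: [-2.0, 1.3, -10.1]
finger_gap: 27.4
time: 11.6
tool_pos: [652.7, 27.5, 323.9]
tcp_rot: [179.9, -0.0, 84.3]
ft_force: [-1.4, 0.6, -8.2]
finger_gap: 27.6
[652.74249146  27.51458584 323.90113027] [ 1.79929544e+02 -7.55268712e-03  8.42707724e+01] [-1.37391175  0.5933256  -8.17861228] [-0.49502137  0.1785656   0.09514788]
```

```bash
python3 -m jog '[{"tx":0,"ty":0,"tz":0.002,"ax":0,"ay":0,"az":0,"hand":0},{"tx":0,"ty":0,"tz":0.005,"ax":0,"ay":0,"az":0,"hand":0},{"tx":0,"ty":0,"tz":0.005,"ax":0,"ay":0,"az":0,"hand":0},{"tx":0,"ty":0,"tz":0.005,"ax":0,"ay":0,"az":0,"hand":0}]'
python3 - <<'E'
from bench import *
from tube import *
st=sense();print(st['tool_pos'],st['tcp_rot'],st['ft_force'],st['wrist_torque'])
d={n:snapshot(n) for n in("wrist","scene","side")};pickle.dump(d,open("d9.pkl","wb"))
print(tube(d["wrist"],z0=168.5))
d0=pickle.load(open("snap0.pkl","rb"))
# catch nose profile vs initial, stand frame
for nm,dd in(("init",d0),("now",d)):
  for cam in("scene","side","wrist"):
    W,H,xs,ys=meas(dd[cam])
    b=(H[...,0]>=100)&(H[...,0]<=125)&(H[...,1]>150)&(W[...,2]>150)&(W[...,2]<215)&(abs(xs)<60)
    for sg in(1,-1):
        k=b&(abs(ys-sg*110)<16)
        if k.sum()>8:
            x=xs[k];z=W[...,2][k]
            print(nm,cam,sg,k.sum(),"x",np.percentile(x,[2,50]).round(1),"z",np.percentile(z,[2,50,98]).round(1))
c=[cv2.resize(d["scene"]["pixels"][180:260,210:270,::-1],(400,533),interpolation=cv2.INTER_CUBIC),cv2.resize(d["scene"]["pixels"][140:220,290:350,::-1],(400,533),interpolation=cv2.INTER_CUBIC)]
cv2.imwrite("pics/c9.png",np.hstack(c));cv2.imwrite("pics/w9.png",d["wrist"]["pixels"][:,:,::-1])
E
```

```text
time: 11.93
tool_pos: [652.7, 27.6, 323.3]
tcp_rot: [179.9, -0.0, 84.3]
ft_force: [1.1, 0.3, -7.3]
finger_gap: 27.0
[652.66638438  27.58344867 323.25089258] [ 1.79940333e+02 -7.84092001e-03  8.42785567e+01] [ 1.09146196  0.27349106 -7.25808929] [-0.74597499  0.06958994  0.01685813]
(array([-5.3000e-01, -8.0000e-02,  1.6828e+02, -2.8000e-01]), np.float64(0.49), np.int64(18385))
init scene 1 50 x [12.9 32.1] z [183.9 200.3 204.9]
init scene -1 62 x [13.7 31.7] z [186.4 201.4 207.1]
init side 1 34 x [ 8.8 18.9] z [184.  191.2 204.9]
init wrist 1 2433 x [ 9.  22.9] z [185.1 195.  204.5]
init wrist -1 591 x [ 9.6 17.7] z [183.3 190.7 197.2]
now scene 1 52 x [12.7 30.5] z [182.6 199.3 205.3]
now scene -1 62 x [14.1 31.8] z [187.5 201.1 206.7]
now side 1 30 x [11.5 20.6] z [185.5 191.4 204.2]
now wrist 1 6642 x [ 9.6 24.6] z [185.7 196.1 204.4]
```

View pics/c9.png

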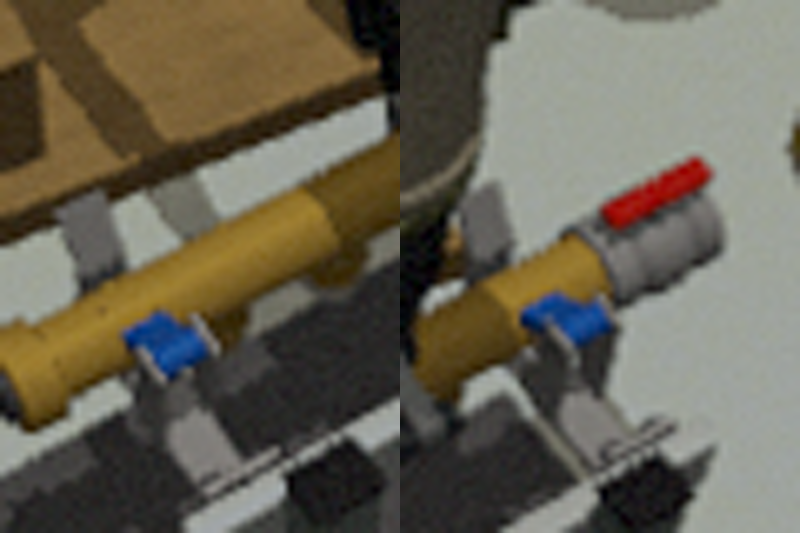

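View pics/w9.png

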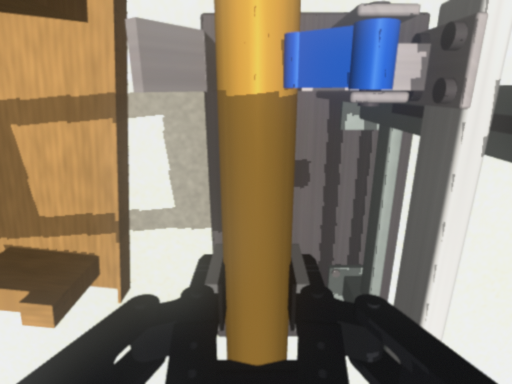

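```bash
python3 -m jog '[{"tx":0,"ty":0,"tz":0.003,"ax":0,"ay":0,"az":0,"hand":0},{"tx":0,"ty":0,"tz":0.005,"ax":0,"ay":0,"az":0,"hand":0},{"tx":0,"ty":0,"tz":0.005,"ax":0,"ay":0,"az":0,"hand":0},{"tx":0,"ty":0,"tz":0.005,"ax":0,"ay":0,"az":0,"hand":0}]'
python3 - <<'E'
from bench import *
st=sense();print(st['tool_pos'],st['tcp_rot'],st['ft_force'],st['wrist_torque'])
E
```

```text
time: 12.42
tool_pos: [652.8, 27.6, 323.1]
tcp_rot: [179.9, -0.0, 84.3]
ft_force: [-0.9, -1.2, -0.7]
finger_gap: 27.1
[652.79146774  27.57083094 323.08795486] [ 1.79896111e+02 -5.54880944e-03  8.42862644e+01] [-0.85588864 -1.15173813 -0.72036934] [-0.57539458  0.10462931  0.01325459]
```

```bash
python3 -m jog '[{"tx":0,"ty":0,"tz":0.003,"ax":0,"ay":0,"az":0,"hand":0},{"tx":0,"ty":0,"tz":0.003,"ax":0,"ay":0,"az":0,"hand":0},{"tx":0,"ty":0,"tz":0.003,"ax":0,"ay":0,"az":0,"hand":0},{"tx":0,"ty":0,"tz":0.003,"ax":0,"ay":0,"az":0,"hand":0}]'
python3 - <<'E'
from bench import *
from tube import *
st=sense();print(st['tool_pos'],st['tcp_rot'],st['ft_force'],st['wrist_torque'])
d={n:snapshot(n) for n in("wrist","scene","side")};pickle.dump(d,open("d10.pkl","wb"))
print(tube(d["wrist"],z0=168.5))
st=sense();print(st['tool_pos'],st['ft_force'],st['wrist_torque'])
d0=pickle.load(open("snap0.pkl","rb"))
def line(dd,cam,sg):
    W,H,xs,ys=meas(dd[cam]); b=(H[...,0]>=100)&(H[...,0]<=125)&(H[...,1]>150)&(W[...,2]>180)&(W[...,2]<200)&(xs<27)&(xs>5)&(abs(ys-sg*110)<12)
    if b.sum()<6: return None
    x=xs[b];z=W[...,2][b];p=np.polyfit(x,z,1);return b.sum(),np.degrees(np.arctan(p[0])).round(1),np.polyval(p,18).round(1)
for sg in(1,-1):
  for cam in("wrist","scene","side"):
    print(sg,cam,"init",line(d0,cam,sg),"now",line(d,cam,sg),"mid-press",line(pickle.load(open("d7.pkl","rb")),cam,sg))
E
```

```text
time: 12.75
tool_pos: [652.9, 27.6, 323.0]
tcp_rot: [179.9, -0.0, 84.3]
ft_force: [-0.2, 1.1, 6.9]
finger_gap: 27.3
[652.92183505  27.56901414 323.03786179] [ 1.79857452e+02 -5.73729985e-03  8.42877757e+01] [-0.21038216  1.06718615  6.94406463] [ 0.06997215 -0.00825306 -0.02442598]
(array([-3.0000e-02, -9.0000e-02,  1.6812e+02, -3.0000e-01]), np.float64(0.49), np.int64(18390))
[652.94592172  27.52288816 323.06161123] [-0.88572539  0.57336772  5.85496773] [ 0.2027279  -0.00143487  0.01762578]
1 wrist init (np.int64(1613), np.float64(36.6), np.float64(191.5)) now (np.int64(3879), np.float64(36.9), np.float64(191.3)) mid-press (np.int64(2827), np.float64(51.7), np.float64(186.0))
1 scene init (np.int64(19), np.float64(39.9), np.float64(189.7)) now (np.int64(21), np.float64(39.6), np.float64(189.4)) mid-press (np.int64(6), np.float64(48.7), np.float64(182.7))
1 side init (np.int64(26), np.float64(34.0), np.float64(190.2)) now (np.int64(22), np.float64(38.2), np.float64(190.4)) mid-press (np.int64(13), np.float64(53.6), np.float64(183.7))
-1 wrist init (np.int64(591), np.float64(34.2), np.float64(191.0)) now None mid-press None
-1 scene init (np.int64(23), np.float64(42.0), np.float64(190.1)) now (np.int64(23), np.float64(43.1), np.float64(190.0)) mid-press (np.int64(6), np.float64(54.6), np.float64(184.1))
-1 side init None now None mid-press None
```

```bash
python3 -m jog '[{"tx":0,"ty":0,"tz":-0.002,"ax":0,"ay":0,"az":0,"hand":0},{"tx":0,"ty":0,"tz":-0.002,"ax":0,"ay":0,"az":0,"hand":0},{"tx":0,"ty":0,"tz":-0.002,"ax":0,"ay":0,"az":0,"hand":0}]'
python3 -m jog '[{"tx":0,"ty":0,"tz":0,"ax":0,"ay":0,"az":0,"hand":0.3},{"tx":0,"ty":0,"tz":0,"ax":0,"ay":0,"az":0,"hand":0.35},{"tx":0,"ty":0,"tz":0,"ax":0,"ay":0,"az":0,"hand":0.45},{"tx":0,"ty":0,"tz":0,"ax":0,"ay":0,"az":0,"hand":0.6},{"tx":0,"ty":0,"tz":0,"ax":0,"ay":0,"az":0,"hand":0.6}]' 20
python3 -m jog '[{"tx":0,"ty":0,"tz":0,"ax":0,"ay":0,"az":0,"hand":0.6},{"tx":0,"ty":0,"tz":0,"ax":0,"ay":0,"az":0,"hand":0.6}]'
python3 - <<'E'
from bench import *
from tube import *
st=sense();print(st['tool_pos'],st['ft_force'],st['wrist_torque'],st['finger_gap'])
s=snapshot("wrist");cv2.imwrite("pics/w11.png",s["pixels"][:,:,::-1]);print(tube(s,z0=168.5))
E
```

```text
time: 13.15
tool_pos: [652.8, 27.6, 323.1]
tcp_rot: [179.9, -0.0, 84.3]
ft_force: [-0.3, -0.7, 6.7]
finger_gap: 27.2
time: 13.57
tool_pos: [652.2, 27.6, 321.1]
tcp_rot: [-179.9, 0.0, 84.3]
ft_force: [0.3, -0.1, -0.3]
finger_gap: 50.9
time: 13.73
tool_pos: [652.3, 27.6, 321.5]
tcp_rot: [-180.0, 0.0, 84.3]
ft_force: [-0.2, -0.5, 0.5]
finger_gap: 51.1
[652.30989227  27.5805997  321.49764667] [-0.15156557 -0.46507962  0.52112874] [ 0.02746088 -0.01710993  0.02163049] 51.08008411492113
(array([-3.9000e-01, -7.0000e-02,  1.6817e+02, -3.2000e-01]), np.float64(0.48), np.int64(18632))
```

View pics/w11.png

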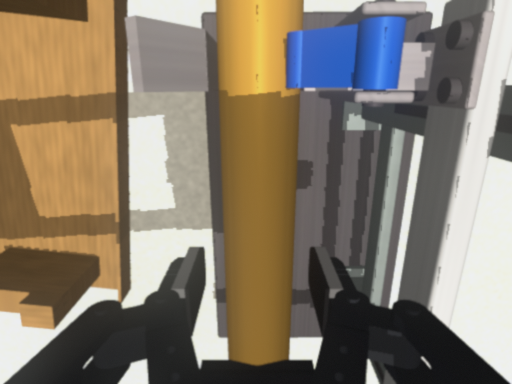

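The fingers are clear of the tube on both sides (gaps at columns 205–222 and 295–310), and the left nose sits over the tube at (290, 60). Next I lift straight up.

```bash
python3 -m jog '[{"tx":0,"ty":0,"tz":-0.05,"ax":0,"ay":0,"az":0,"hand":0.6},{"tx":0,"ty":0,"tz":-0.15,"ax":0,"ay":0,"az":0,"hand":0.6},{"tx":0,"ty":0,"tz":-0.35,"ax":0,"ay":0,"az":0,"hand":0.6},{"tx":0,"ty":0,"tz":-0.6,"ax":0,"ay":0,"az":0,"hand":0.6},{"tx":0,"ty":0,"tz":-0.8,"ax":0,"ay":0,"az":0,"hand":0.6}]'
python3 -m jog '[{"tx":-0.4,"ty":-0.25,"tz":0,"ax":0,"ay":0,"az":0,"hand":0.6},{"tx":-0.5,"ty":-0.5,"tz":0,"ax":0,"ay":0,"az":0,"hand":0.6},{"tx":-0.5,"ty":-0.5,"tz":0,"ax":0,"ay":0,"az":0,"hand":0.6},{"tx":-0.5,"ty":-0.5,"tz":0,"ax":0,"ay":0,"az":0,"hand":0.6},{"tx":-0.5,"ty":-0.5,"tz":0,"ax":0,"ay":0,"az":0,"hand":0.6}]'
python3 -m jog '[{"tx":0,"ty":0,"tz":0,"ax":0,"ay":0,"az":0,"hand":0.6},{"tx":0,"ty":0,"tz":0,"ax":0,"ay":0,"az":0,"hand":0.6},{"tx":0,"ty":0,"tz":0,"ax":0,"ay":0,"az":0,"hand":0.6}]'
python3 - <<'E'
from bench import *
from tube import *
d={n:snapshot(n) for n in("wrist","scene","side")};pickle.dump(d,open("d12.pkl","wb"))
d0=pickle.load(open("snap0.pkl","rb"))
print("tube",tube(d["wrist"],z0=168.5))
def line(dd,cam,sg):
    W,H,xs,ys=meas(dd[cam]); b=(H[...,0]>=100)&(H[...,0]<=125)&(H[...,1]>150)&(W[...,2]>180)&(W[...,2]<200)&(xs<27)&(xs>5)&(abs(ys-sg*110)<12)
    if b.sum()<6: return None
    x=xs[b];z=W[...,2][b];p=np.polyfit(x,z,1);return b.sum(),np.degrees(np.arctan(p[0])).round(1),np.polyval(p,18).round(1)
for sg in(1,-1):
  for cam in("wrist","scene","side"): print(sg,cam,"init",line(d0,cam,sg),"now",line(d,cam,sg))
W,H,xs,ys=meas(d["wrist"]);m=(abs(xs)<22)&(W[...,2]>150)&(W[...,2]<215);print("extent y",np.percentile(ys[m],[0.1,99.9]))
W,H,xs,ys=meas(d["scene"]);m=(abs(xs)<14)&(W[...,2]>172)&(W[...,2]<215);print("extent y scene",np.percentile(ys[m],[0.3,99.7]))
cv2.imwrite("pics/w12.png",d["wrist"]["pixels"][:,:,::-1]);cv2.imwrite("pics/sc12.png",d["scene"]["pixels"][:,:,::-1]);print(sense()['time'],sense()['tool_pos'])
E
```

```text
time: 14.2
tool_pos: [652.2, 27.6, 444.7]
tcp_rot: [179.9, -0.0, 84.3]
ft_force: [1.0, -0.8, 1.3]
finger_gap: 51.2
time: 14.62
tool_pos: [569.6, -40.3, 443.0]
tcp_rot: [179.9, 0.0, 84.2]
ft_force: [0.7, 0.8, -0.1]
finger_gap: 51.2
time: 14.87
tool_pos: [571.0, -39.0, 441.9]
tcp_rot: [180.0, -0.0, 84.3]
ft_force: [-0.7, 0.1, 0.5]
finger_gap: 51.2
tube (array([ -0.31,  -0.18, 168.16,  -0.3 ]), np.float64(0.6), np.int64(7261))
1 wrist init (np.int64(1613), np.float64(36.6), np.float64(191.5)) now None
1 scene init (np.int64(19), np.float64(39.9), np.float64(189.7)) now (np.int64(20), np.float64(40.9), np.float64(189.6))
1 side init (np.int64(26), np.float64(34.0), np.float64(190.2)) now (np.int64(24), np.float64(29.7), np.float64(190.2))
-1 wrist init (np.int64(591), np.float64(34.2), np.float64(191.0)) now (np.int64(525), np.float64(35.8), np.float64(191.8))
-1 scene init (np.int64(23), np.float64(42.0), np.float64(190.1)) now (np.int64(23), np.float64(40.5), np.float64(190.2))
-1 side init None now (np.int64(9), np.float64(29.7), np.float64(190.8))
extent y [-136.75172926   82.26445495]
extent y scene [-162.17969545  189.86103388]
15.0167 [570.7731474  -39.10252339 441.64572678]
```

View pics/w12.png

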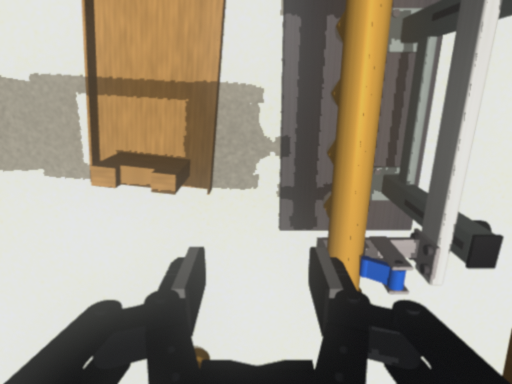

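View pics/sc12.png

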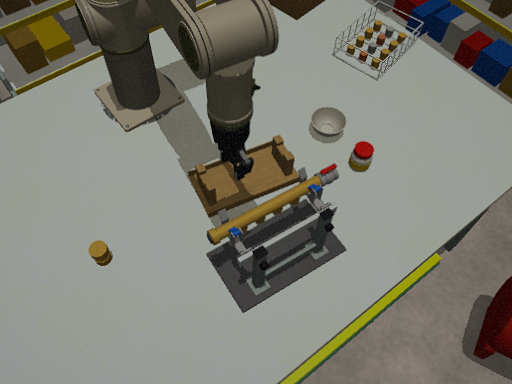

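The manifold hangs in both hooks (scene pixels 210–335 × 170–240) with both noses over the tube. The bowl (328,123), jar (361,156) and coupling (100,252) are where they were, and the gripper is clear.

```bash
python3 -c "
from bench import *
print(hand_in())"
```

```text
the job is handed in; nothing more can be done
None
```

The manifold hangs in both hooks of the stand, outlets down and the valve on the left, with both blue catches closed over the tube. I handed the job in at about 15 s. I gripped it at its balance point, carried it above the hooks and pressed it down by feel in small steps. I kept hold of it while I checked, then let go and backed away.

- **Seating, still held:** the final press read about 14 N on the seats, spread almost evenly between the two hooks. The tube then stopped going down and the sideways push from the catches had gone. The left end sits about 1.1 mm lower than the right, which matches the hook heights I measured beforehand.
- **Catches:** while I held it, both noses were back to their starting slope, within about 1°, in the cameras that saw them best. After I let go, the clear views agreed within about 1.6°. The side camera's left reading was 4° off, one way before release and the other way after, but it rests on only about 25 pixels, so I treat that as noise.
- **After letting go:** the tube lies within 1 mm sideways and 0.3° of level, and its ends are at -162 and +190 mm along the stand, as they should be. The jar, coupling and bowl look unmoved in the picture; I did not measure them. The wrist force was near zero.
- **Failed check:** my first two moves were refused because the rows left out some keys. The arm did not move and nothing was disturbed.

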